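# Weigh a brass finial on the bench balance

### The job

Get the weight of the brass finial: snap the empty steel weighing bowl fully home on the balance's pan without overloading the pan, then hold the blue tare key fully down for a good second with nothing touching the bowl, and only then stand the finial gently upright in the bowl, without dropping it. Press lightly, leave the orange key and the other things on the bench alone, and do not tare again with the finial in the bowl.

Things in the scene. Friction and masses are not known exactly. Their poses are not given: they have to be found in the camera images.
- balance: Light grey bench balance, 240 deep (x) x 180 wide (y), fixed to the bench. Origin: on the bench under its centre. x points from the key strip (which faces the robot) to its back, z up. Shell top 42 mm high, dark weighing deck 50 mm high. On it: the round pan plate, 80 mm across, its centre 45 mm behind the origin, and at the front the two keys
- seat (a point): Centre of the round pan plate's top face, 64 mm above the bench when unloaded; z up. The plate is sprung: it sinks as it is pushed, about 1.4 N per mm, by up to 12 mm; there it meets its overload stop (about 17 N), which must not be reached. The bowl is home when its foot lies flat on this face
- spigot_top (a point): Top of the spigot that stands on the pan plate's centre: 18 mm across, 12 mm high, upper 4 mm coned. Three spring balls round it, 4 mm above the plate, stop the bowl's foot about 6.5 mm short. A straight push of 9 to 13 N snaps the bowl past them; the plate sinks under that push by as much, so a push only to the unloaded height of the seat is not enough. Once home the bowl stays
- bowl: Steel weighing bowl, loose, 140 g nominally, standing upright. Origin: centre of its foot's underside; z up. Outside 66 mm in diameter from 18 mm up to the rim at 36 mm; wall 2.5 mm; inner floor 17 mm above the foot's underside, 56 mm across, flat. Below it a hollow foot, 48 mm in diameter, open underneath by a centred round hole of 20 mm that takes the spigot. It is round: its yaw does not matter. Can be gripped across its outside diameter
- bowl_rim (a point): Centre of the bowl's mouth, level with the rim
- tare_key (a joint): Blue tare key, 26 (x) x 36 (y) mm, the left one seen from the robot: 0 up, 0.004 m fully down. Sprung: about 1.4 N to start, 5 N fully down
- tare_key_top (a point): Centre of the tare key's top face, 49 mm above the bench when up; it moves with the key
- power_key (a joint): Orange on/off key, 26 x 28 mm, 88 mm to the right of the tare key: 0 up, 0.004 m fully down. Not to be pressed
- finial: Turned brass finial, loose, standing upright, 57 mm high, 90 g nominally. Origin: centre of its flat foot, 26 mm in diameter; z up. Slim stem, and on top a round knob of 20 mm diameter between 40 and 51 mm height
- finial_knob (a point): Centre of the finial's knob, 45.5 mm above its foot: where to grip it
- punch: Dark steel doming punch, standing, 32 mm in diameter, 56 mm high. Origin: centre of its underside. Bystander
- bell: Copper bell-shaped blank, standing, 44 mm in diameter, 34 mm high. Origin: centre of its underside. Bystander
- hammer: Hammer with wooden handle, 280 mm long, lying on the right. Origin: on the bench under the middle of its handle. Bystander
- tin: Aluminium tin of rivets, 68 mm in diameter, 50 mm high. Origin: centre of its underside. Bystander
- pliers: Red-handled pliers, 150 mm long, lying flat, 15 mm high. Origin: on the bench under their pivot. Bystander

How it is judged:
By the outcome, as a careful person would: the job done as asked, in the order asked, and still so for the second after the job is handed in, with the robot touching nothing.
It also fails if it takes over 72 s, if anything falls off the work surface, if the arm or the gripper's body presses on something with over 40 N, if the wrist force passes 120 N, or if a joint passes its speed limit or range.

### The arm

A 6-joint arm with a two-finger parallel gripper is mounted at the origin on the work surface. World frame = base frame: x ahead of the robot, y to its left, z up, the work surface at z = 0. Lengths are in m, angles in degrees, forces in N, time in s.
With the tool pointing down it reaches from about 0.4 to 0.825 m from the base axis. Payload 7 kg.
Tool frame: the origin (TCP) lies at the very end of the fingers, on their centre line; the grasp point (between the pads) lies 19 mm behind it; z points along the fingers, y is the direction in which the jaws open and shut (so a half turn about z gives the same grasp; the last joint's range is limited). The gripper opens to 88 mm and grips with 3 to 60 N. Pads are 19 mm wide; open, the fingers measure 130 mm over their backs; the gripper's body (78 mm by 193 mm) begins 47 mm behind the grasp point.
Start: joints at [93.341, 20.546, 0.682, 0, -70.136, -16.507], TCP at [0.154, 0.657, 0.227] pointing down, gripper open.
Joint ranges: [-176.03, 176.03], [-82.01, 121.73], [-58.28, 71.71], [-173.87, 95.51], [-174.79, -0.11], [-173.66, 173.66]. Speed limits (degrees/s): [136.94, 136.94, 172.46, 180, 180, 180].

### API

Orientations are given as [roll, pitch, yaw] about the fixed x, y, z axes, in that order (R = Rz(yaw) Ry(pitch) Rx(roll)).
In Python, from plant import ctrl gives the robot as it stands.
- The arm moves only by the tool move_arm, never from a script. Its argument "increments" is a list of rows, each a list of 2 entries, a list of its own where there are three numbers: the shift along the world's x, y, z in mm, then the turn about the world's z in rad. A call has exactly 8 rows; each row shifts and turns the pose as measured when the row begins; what a row does not reach is not made up. A row lasts 1/10 s, in which the tool goes at most 50 mm and 8.59 degrees, less where a joint would pass 70% of its speed; a pose out of reach is approached as far as the arm can. A call with a gripper value outside its range is refused whole. "jaw" is the gripper command: -1 is shut, 1 is fully open, values between are in proportion, set as the call begins (left out, the last holds). The fingers move at their own pace and stop on an object; the grip force is fixed at half the most. Time passes only in rows, so rows that do not move let the fingers close, or fill a call up. It gives the time, the measured TCP pose, the force and the opening at its end, in the units of the state.
- ctrl.get_obs(): the state, without advancing time (a new reading comes with each control period).
- ctrl.snapshot(name): name is "scene" or "side" or "wrist"; returns a dict with "color" (480x640x3 uint8, red, green, blue), "fx", "fy", "cx", "cy" (pixels), "R" (3x3) and "t" (3): a world point X has camera coordinates R X + t. Camera axes: x right, y down, z forward; pixel columns grow to the right and rows downward; lengths in m; the calibration is good to about 2 mm. A picture is of the moment at which its call begins. There is no depth.
- ctrl.close_job(): hands the job in, once; it reports no verdict.
The state is a dict: "clock": time; "joint_pos": joint angles; "qvel": joint speeds; "tau": joint torques, N m; "tool_pos": TCP position; "orientation": TCP orientation; "force": force on the tool from outside, world axes, zero at the start; "moment": the same for the moment, N m; "opening": finger opening in m.
Only numpy, scipy, OpenCV 4.12 (cv2) and the standard library are available. Lean on these libraries where they do the work, as an engineer would, in place of code of your own. Each camera call takes 0.05 s, during which the arm holds its last target.

## Working session

There is one attempt and no reset: what is moved stays moved. The work goes in short steps, Python scripts to look and compute and a tool call to move; the robot and the scene stay as the last step left them, time stands still between calls to the robot, and variables do not carry over. Pictures are saved under pics/ and viewed, and the job is handed in when it is done.

Besides the shell and the picture viewer there is one more tool, called as name(argument=value, ...), one argument or row to a line, values as JSON. move_arm: Moves the arm, as the interface text tells. Its arguments: {"type":"object","properties":{"increments":{"type":"array","items":{"type":"array"}},"jaw":{"type":"number"}},"required":["increments"]}

```bash
ls; mkdir -p pics
cat > h.py <<'E'
import numpy as np, cv2
from plant import ctrl
def snap(n,f):
    s=ctrl.snapshot(n); cv2.imwrite('pics/'+f,s['color'][:,:,::-1]); 
    np.savez('pics/'+f[:-4]+'.npz',**{k:np.asarray(v) for k,v in s.items()}); return s
def load(f): return np.load('pics/'+f+'.npz')
def ray(s,u,v):
    d=np.array([(u-s['cx'])/s['fx'],(v-s['cy'])/s['fy'],1.]); R=s['R'];t=s['t']
    return -R.T@t, R.T@d
def onz(s,u,v,z):
    c,d=ray(s,u,v); return c+d*(z-c[2])/d[2]
def proj(s,X):
    p=s['R']@np.asarray(X)+s['t']; return float(s['fx']*p[0]/p[2]+s['cx']),float(s['fy']*p[1]/p[2]+s['cy'])
E
python3 - <<'E'
from h import *
for n in('scene','side','wrist'):
    s=snap(n,n+'0.png'); print(n,-s['R'].T@s['t'],s['fx'])
print(ctrl.get_obs())
E
```

```text
pics
scene [ 1.06961894 -0.89146002  0.73247129] 462.8499849406482
side [ 0.49656294 -0.81203964  0.67852016] 484.0353426046551
wrist [0.2312617  0.63879874 0.38406787] 333.7121527184198
{'clock': 0.15, 'joint_pos': array([ 9.33409912e+01,  2.05819010e+01,  6.46662914e-01, -1.43471090e-02,
       -7.01352329e+01, -1.65065227e+01]), 'qvel': array([ 0.00573372, -0.05878472,  0.18236655,  0.06529186, -0.07884075,
       -0.10278491]), 'tau': array([-2.19297741e-03, -5.83272922e+01,  2.93292654e+01,  7.00115472e+00,
        8.85781017e-03, -9.73844681e-05]), 'tool_pos': array([0.15368905, 0.65690235, 0.22584637]), 'orientation': array([ 1.79928601e+02, -7.09114483e-03, -1.31704106e+01]), 'force': array([ 0.64281102, -0.50107048, -0.09990762]), 'moment': array([-0.01248522,  0.03878657, -0.02647343]), 'opening': 0.08777242451848448}
```

View pics/scene0.png

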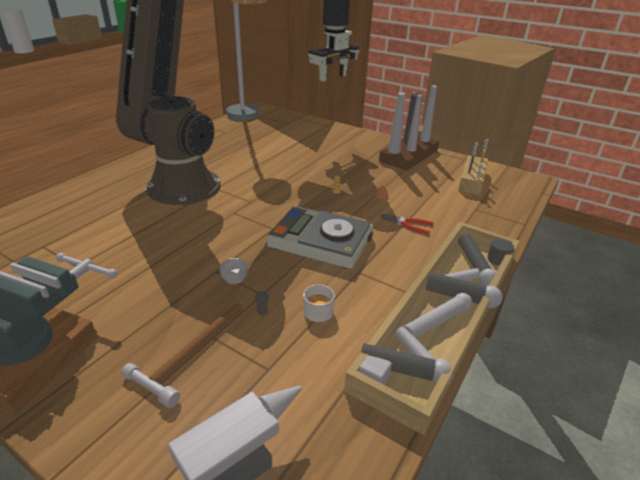

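View pics/side0.png

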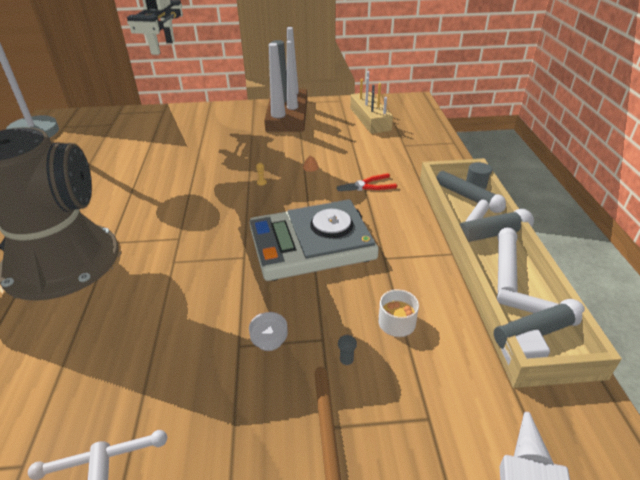

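View pics/wrist0.png

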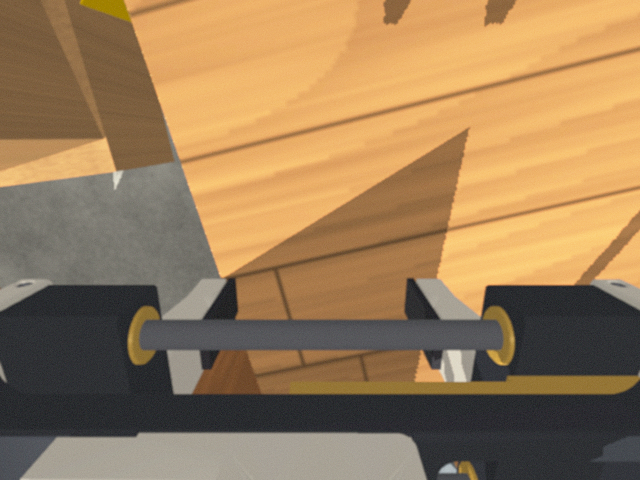

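The scene view shows the bowl at about (233,271), the pan at (337,229), the finial at (337,186) and the tare key at (295,214). The side view shows the bowl at (268,331), the pan at (332,221), the finial at (262,174) and the tare key at (263,227). I'll enlarge both to measure.

Run:
```python
import cv2
a=cv2.imread('pics/scene0.png')[165:325,205:405]; b=cv2.imread('pics/side0.png')[145:375,230:430]
cv2.imwrite('pics/sceneC.png',cv2.resize(a,None,fx=4,fy=3.75 if 0 else 4,interpolation=cv2.INTER_CUBIC)[:600,:800])
cv2.imwrite('pics/sideC1.png',cv2.resize(b[:130],None,fx=4,fy=4,interpolation=cv2.INTER_CUBIC))
cv2.imwrite('pics/sideC2.png',cv2.resize(b[130:],None,fx=4,fy=4,interpolation=cv2.INTER_CUBIC))
```

```text
(no output)
```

View pics/sceneC.png

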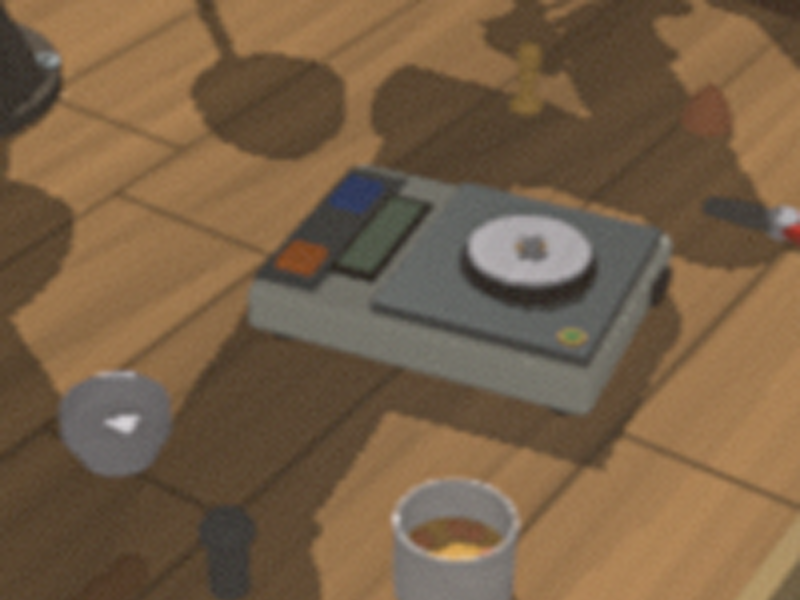

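View pics/sideC1.png

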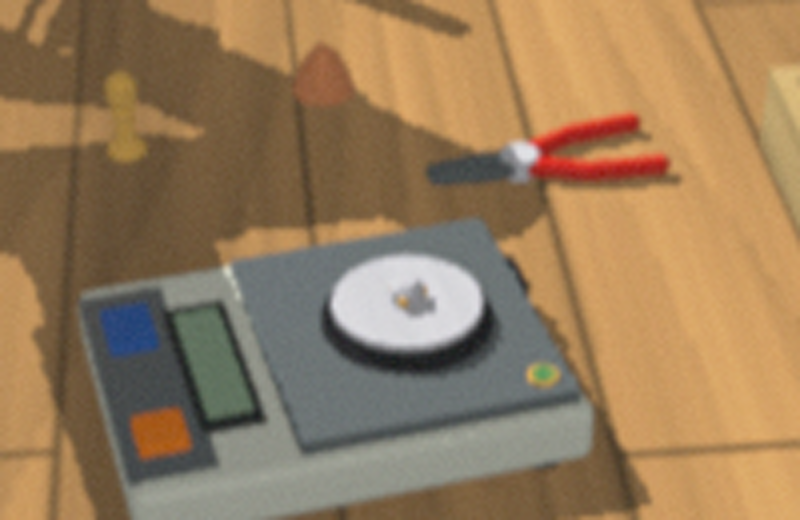

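View pics/sideC2.png

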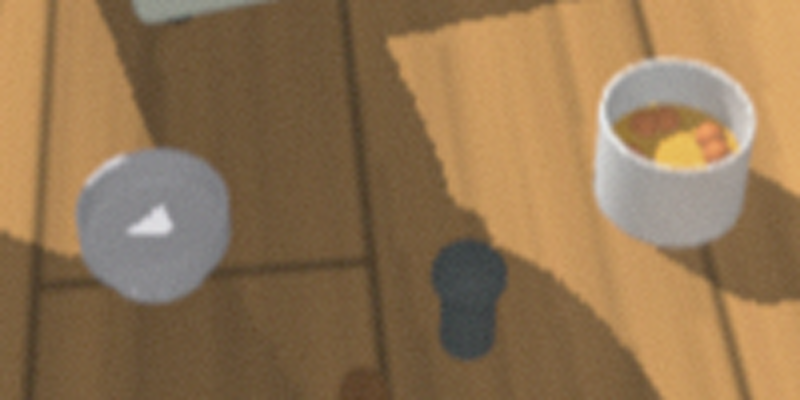

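Run:
```python
from h import *
A=load('scene0');B=load('side0')
a=lambda x,y:(205+x/4-.4,165+y/4-.4); b=lambda x,y:(230+x/4-.4,145+y/4-.4); c=lambda x,y:(230+x/4-.4,275+y/4-.4)
for n,p,q,z in [('pan',a(530,250),b(408,303),.064),('tare',a(356,193),b(130,329),.049),('power',a(302,258),b(162,432),.049),('finfoot',a(526,106),b(127,152),.002),('finknob',a(530,57),b(121,90),.0455),('bell',a(705,118),b(322,85),.012),('bowl',a(115,408),c(153,210),.036),('punch',a(228,525),c(469,272),.056),('tin',a(455,525),c(677,110),.05),('spig',a(530,247),b(412,297),.074)]:
    print(n,onz(A,*p,z).round(4)[:2],onz(B,*q,z).round(4)[:2])
```

```text
pan [ 0.5796 -0.0024] [ 0.5778 -0.0027]
tare [0.432  0.0088] [0.4306 0.0093]
power [ 0.4501 -0.0786] [ 0.4474 -0.0764]
finfoot [0.4227 0.2598] [0.4217 0.2582]
finknob [0.4225 0.2618] [0.4218 0.2627]
bell [0.5572 0.3107] [0.5517 0.3117]
bowl [ 0.4439 -0.2582] [ 0.4421 -0.2572]
punch [ 0.579  -0.3181] [ 0.5706 -0.319 ]
tin [ 0.6761 -0.242 ] [ 0.6737 -0.2343]
spig [ 0.5851 -0.0126] [ 0.5791 -0.011 ]
```

Run:
```python
from h import *
A=load('scene0');B=load('side0')
for n,p,q in [('rack l',(383,160),(270,130)),('rack r',(438,150),(307,128)),('lampbase',(243,112),(35,127))]:
    print(n,onz(A,*p,0).round(3)[:2],onz(B,*q,0).round(3)[:2])
y=np.deg2rad(11.5)
```

```text
rack l [0.44  0.566] [0.444 0.558]
rack r [0.573 0.774] [0.558 0.559]
lampbase [-0.296  0.643] [-0.292  0.66 ]
```

move_arm(
  increments=[
    [[20,-36,0],0],
    [[20,-36,0],0],
    [[20,-36,0],0],
    [[20,-36,0],0],
    [[20,-36,0],0],
    [[20,-36,0],0],
    [[20,-36,0],0],
    [[20,-36,0],0],
  ],
  jaw=1,
)

```text
clock: 0.95
tool_pos: [0.3148, 0.3602, 0.2211]
orientation: [179.6, -0.0, -12.8]
force: [1.5, 0.2, 0.5]
opening: 0.0878
```

move_arm(
  increments=[
    [[20,-30,2],0],
    [[20,-30,2],0],
    [[20,-32,2],0],
    [[20,-36,0],0],
    [[18,-40,0],0],
    [[12,-45,0],0],
    [[8,-45,0],0],
    [[5,-45,0],0],
  ],
)

```text
clock: 1.75
tool_pos: [0.4411, 0.0443, 0.2276]
orientation: [179.7, -0.1, -12.7]
force: [1.3, -0.1, -0.6]
opening: 0.0875
```

move_arm(
  increments=[
    [[0,-45,0],0],
    [[0,-45,0],0],
    [[0,-45,0],0],
    [[0,-45,0],0],
    [[0,-45,0],0],
    [[0,-40,0],0],
    [[0,-20,0],0],
    [[0,0,0],0],
  ],
)

```text
clock: 2.55
tool_pos: [0.4374, -0.2572, 0.2275]
orientation: [179.7, -0.1, -12.9]
force: [-1.0, 0.7, -0.2]
opening: 0.0877
```

Run:
```python
from h import *
snap('wrist','w1.png'); print(ctrl.get_obs()['tool_pos'])
```

```text
[ 0.43728011 -0.25628439  0.2274348 ]
```

View pics/w1.png

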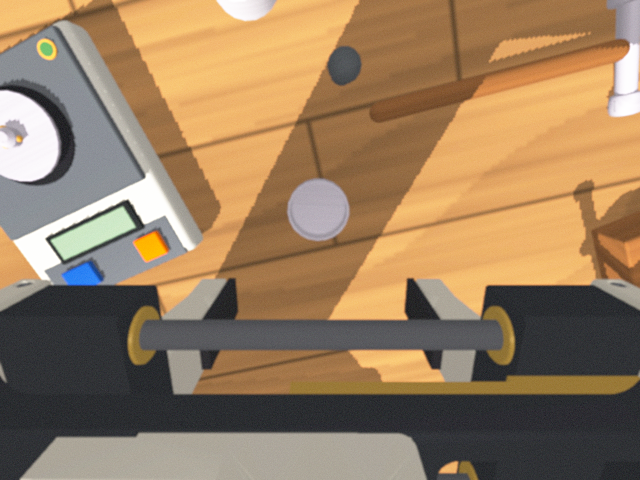

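The wrist view shows the bowl rim centred at (319,210), nothing near the finger positions, and the balance to the left.

Run:
```python
from h import *
W=load('w1')
g=cv2.cvtColor(W['color'],cv2.COLOR_RGB2HSV)
m=((g[...,1]<60)&(g[...,2]>90)).astype(np.uint8)
m[:150]=0;m[260:]=0;m[:,:270]=0;m[:,370:]=0
c=max(cv2.findContours(m,0,1)[0],key=cv2.contourArea); print(cv2.fitEllipse(c),cv2.minEnclosingCircle(c))
(u,v),r=cv2.minEnclosingCircle(c)
print(onz(W,u,v,.036),onz(W,319,210,.036), onz(W,u+r,v,.036)-onz(W,u-r,v,.036))
for n,u,v,z in[('power',151,247,.049)]:print(n,onz(W,u,v,z))
```

```text
((317.8554382324219, 209.30870056152344), (61.03963851928711, 61.91523361206055), 5.6182169914245605) ((318.0649108886719, 209.1839141845703), 31.572105407714844)
[ 0.44370358 -0.25656674  0.036     ] [ 0.44261363 -0.25733783  0.036     ] [-0.01524394 -0.06565524  0.        ]
power [ 0.44666559 -0.07533008  0.049     ]
```

move_arm(
  increments=[
    [[3,-1,-25],0],
    [[3,0,-30],0],
    [[0,0,-30],0],
    [[0,0,-30],0],
    [[0,0,-30],0],
    [[0,0,-20],0],
    [[0,0,0],0],
    [[0,0,0],0],
  ],
)

```text
clock: 3.4
tool_pos: [0.4443, -0.2512, 0.0595]
orientation: [179.8, -0.4, -12.6]
force: [0.6, 0.5, 0.8]
opening: 0.0874
```

move_arm(
  increments=[
    [[0,-3,-6],0],
    [[0,-3,-8],0],
    [[0,0,-8],0],
    [[0,0,-8],0],
    [[0,0,-8],0],
    [[0,0,-6],0],
    [[0,0,-2],0],
    [[0,0,0],0],
  ],
)

```text
clock: 4.2
tool_pos: [0.4467, -0.2577, 0.013]
orientation: [179.8, -0.7, -12.6]
force: [-0.6, -0.1, -0.8]
opening: 0.0874
```

Run:
```python
from h import *
snap('wrist','w2.png'); print(ctrl.get_obs()['tool_pos'])
```

```text
[ 0.44672234 -0.25767774  0.01318175]
```

View pics/w2.png

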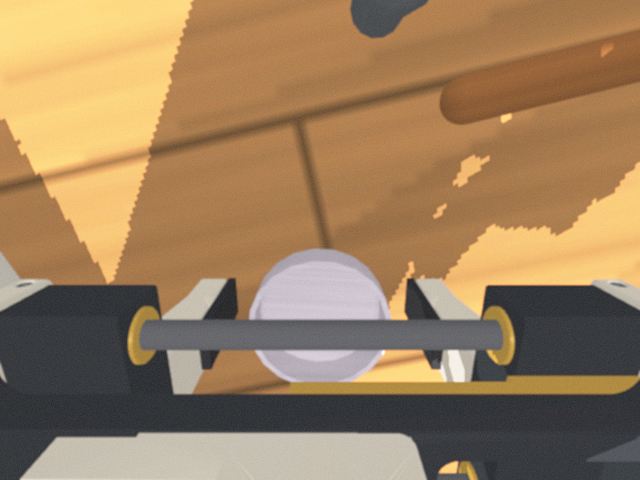

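Run:
```python
from h import *
W=load('w2')
print(onz(W,320,316,.036)); print(proj(W,[.4467,-.2577,.0365]),proj(W,[.4435,-.257,.0365]))
```

```text
[ 0.4478168  -0.25749592  0.036     ]
(320.97624961846805, 318.6021698640938) (321.01408517072974, 324.98192525077184)
```

move_arm(
  increments=[
    [[0,0,-3],0],
    [[0,0,0],0],
    [[0,0,0],0],
    [[0,0,0],0],
    [[0,0,0],0],
    [[0,0,0],0],
    [[0,0,0],0],
    [[0,0,0],0],
  ],
  jaw=-1,
)

```text
clock: 5.05
tool_pos: [0.447, -0.2576, 0.0106]
orientation: [179.8, -0.8, -12.6]
force: [-0.4, 0.1, -0.9]
opening: 0.0654
```

Run:
```python
from h import *
snap('wrist','w3.png'); snap('side','s3.png');print(ctrl.get_obs())
```

```text
{'clock': 5.15, 'joint_pos': array([ -7.93405219,  19.69606855, -34.81121468,   0.44092659,
       -34.70802083,  85.00106296]), 'qvel': array([ 0.00604695,  0.04281843,  0.05326235, -0.03882925,  0.00684356,
        0.0531513 ]), 'tau': array([ 1.70664651e-03, -4.67259157e+01,  1.86559081e+01,  4.42342266e+00,
        1.24382456e-01, -8.57231917e-04]), 'tool_pos': array([ 0.44702661, -0.25762139,  0.01059954]), 'orientation': array([179.8132594 ,  -0.80321346, -12.5709289 ]), 'force': array([-0.07421457, -0.89662227, -1.09185574]), 'moment': array([ 0.02380145,  0.0374698 , -0.02319044]), 'opening': 0.06591648535620521}
```

View pics/w3.png

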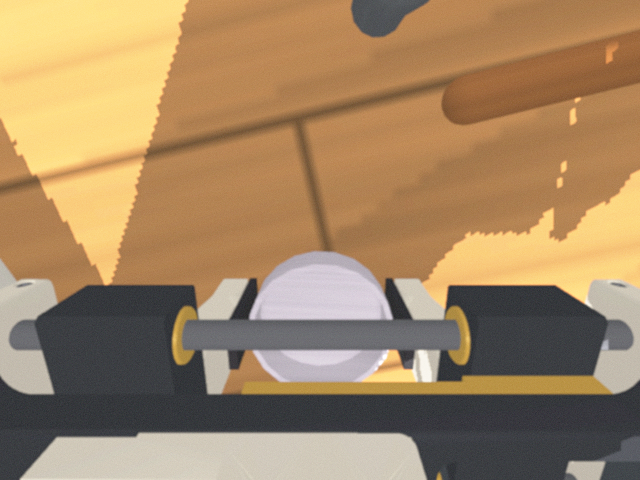

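Bowl gripped at 66 mm opening and centred at (320,317). Lifting.

move_arm(
  increments=[
    [[0,0,8],0],
    [[0,0,15],0],
    [[0,0,25],0],
    [[0,0,30],0],
    [[0,0,30],0],
    [[0,0,30],0],
    [[0,0,20],0],
    [[0,0,0],0],
  ],
)

```text
clock: 5.95
tool_pos: [0.4446, -0.2575, 0.1782]
orientation: [179.8, -0.7, -12.6]
force: [1.5, -0.1, -2.0]
opening: 0.0659
```

move_arm(
  increments=[
    [[5,30,0],0],
    [[5,38,0],0],
    [[5,38,0],0],
    [[5,38,0],0],
    [[5,38,0],0],
    [[5,38,0],0],
    [[5,28,0],0],
    [[0,0,0],0],
  ],
)

```text
clock: 6.75
tool_pos: [0.4765, -0.0012, 0.177]
orientation: [179.8, -0.7, -12.9]
force: [0.9, -0.5, -1.1]
opening: 0.0658
```

Run:
```python
from h import *
snap('wrist','w4.png'); snap('side','s4.png');o=ctrl.get_obs();print(o['tool_pos'],o['orientation'],o['force'])
```

```text
[ 0.47566694 -0.00333134  0.17680799] [179.77596836  -0.62859024 -12.94559705] [ 0.76949712  0.43139063 -2.08295015]
```

View pics/w4.png

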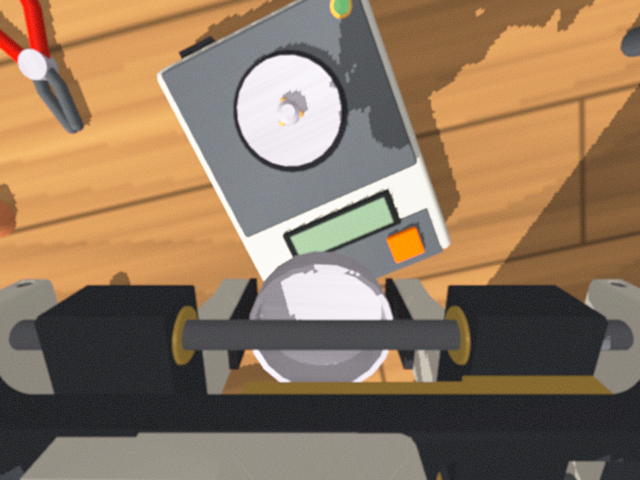

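View pics/s4.png

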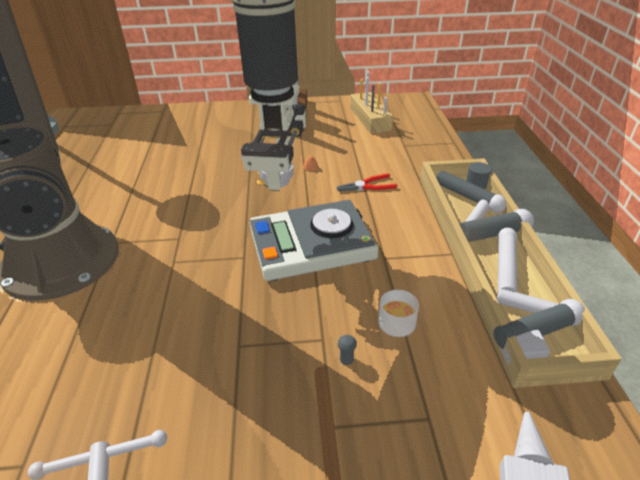

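Run:
```python
from h import *
W=load('w4')
g=cv2.cvtColor(W['color'],cv2.COLOR_RGB2HSV)
m=((g[...,1]<45)&(g[...,2]>165)).astype(np.uint8)
m[:45]=0;m[180:]=0;m[:,:225]=0;m[:,355:]=0
m=cv2.morphologyEx(m,cv2.MORPH_OPEN,np.ones((3,3)))
c=max(cv2.findContours(m,0,1)[0],key=cv2.contourArea); c=cv2.convexHull(c);e=cv2.fitEllipse(c); print(e,cv2.minEnclosingCircle(c))
for z in(.063,.064):print('pan',onz(W,*e[0],z))
print('spig',onz(W,289,111,.076))
g2=((g[...,0]>5)&(g[...,0]<20)&(g[...,1]>150)&(g[...,2]>150))[220:265,385:430]
v,u=np.nonzero(g2);print('power',u.mean()+385,v.mean()+220,onz(W,u.mean()+385,v.mean()+220,.049))
print('bowl c in hand', onz(W,321,317,.1768-.0106+.036)-[.47567,-.00333,0])
```

```text
((288.7652893066406, 110.02973937988281), (103.61859893798828, 111.43388366699219), 169.17234802246094) ((288.5, 110.0), 55.81452560424805)
pan [ 5.79922560e-01 -2.22033524e-04  6.30000000e-02]
pan [ 5.79821741e-01 -2.87808056e-04  6.40000000e-02]
spig [ 0.57793007 -0.00107794  0.076     ]
power 405.48660714285717 244.38392857142858 [ 0.44777696 -0.07348461  0.049     ]
bowl c in hand [0.00258669 0.00165094 0.2022    ]
```

The wrist view shows the pan ellipse at (289,110). All views put the pan at about (0.579, -0.002). Moving over it.

move_arm(
  increments=[
    [[15,1,0],0],
    [[20,0,0],0],
    [[20,0,0],0],
    [[20,0,-5],0],
    [[15,0,-10],0],
    [[8,0,-15],0],
    [[3,0,-10],0],
    [[0,0,0],0],
  ],
)

```text
clock: 7.65
tool_pos: [0.5813, -0.0106, 0.1322]
orientation: [179.7, -0.5, -13.4]
force: [-0.2, 0.8, -1.2]
opening: 0.0656
```

Run:
```python
from h import *
snap('wrist','w5.png');o=ctrl.get_obs();print(o['tool_pos'],o['orientation'],o['force'])
```

```text
[ 0.58130456 -0.01056537  0.13285843] [179.69160006  -0.50534919 -13.42875757] [-0.41545783 -0.44196535 -0.80469397]
```

View pics/w5.png

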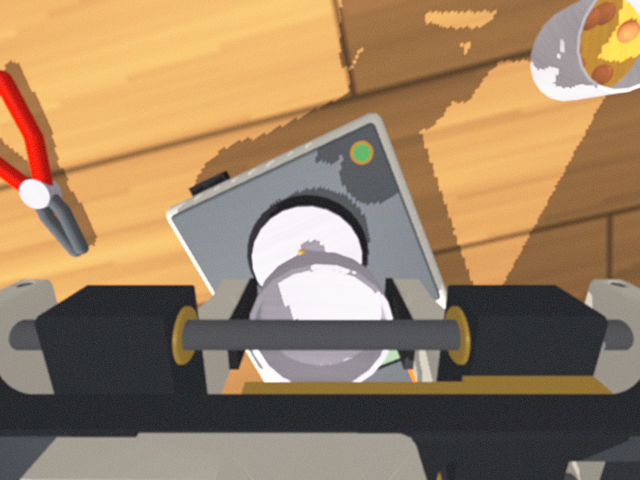

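move_arm(
  increments=[
    [[-2,4,-8],0],
    [[-1,3,-10],0],
    [[0,1,-10],0],
    [[0,0,-8],0],
    [[0,0,-2],0],
    [[0,0,0],0],
    [[0,0,0],0],
    [[0,0,0],0],
  ],
)

```text
clock: 8.5
tool_pos: [0.5771, -0.0013, 0.0935]
orientation: [179.8, -0.6, -13.3]
force: [0.0, -0.4, -1.8]
opening: 0.0658
```

Run:
```python
from h import *
snap('wrist','w6.png');snap('side','s6.png');snap('scene','c6.png');o=ctrl.get_obs();print(o['tool_pos'],o['orientation'],o['force'])
a=cv2.imread('pics/s6.png')[160:290,240:400];b=cv2.imread('pics/c6.png')[150:270,260:400]
cv2.imwrite('pics/s6c.png',cv2.resize(a,None,fx=4,fy=4,interpolation=2));cv2.imwrite('pics/c6c.png',cv2.resize(b,None,fx=4,fy=4,interpolation=2))
```

```text
[ 0.57708251 -0.00128373  0.09358668] [179.76346509  -0.63224447 -13.33810181] [-0.81376215  0.34950772 -0.95316478]
```

View pics/w6.png

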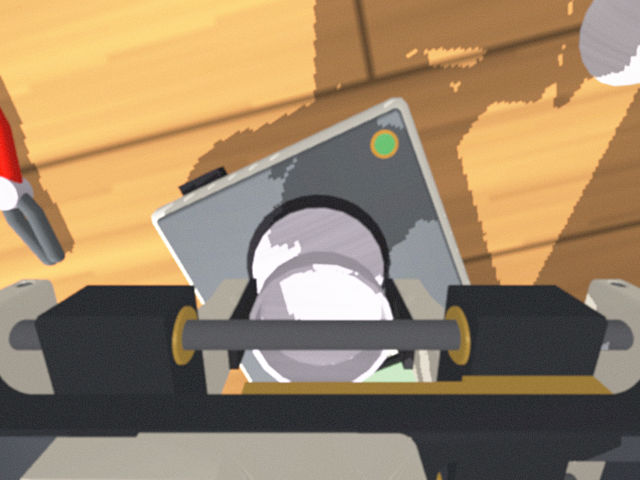

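View pics/s6c.png

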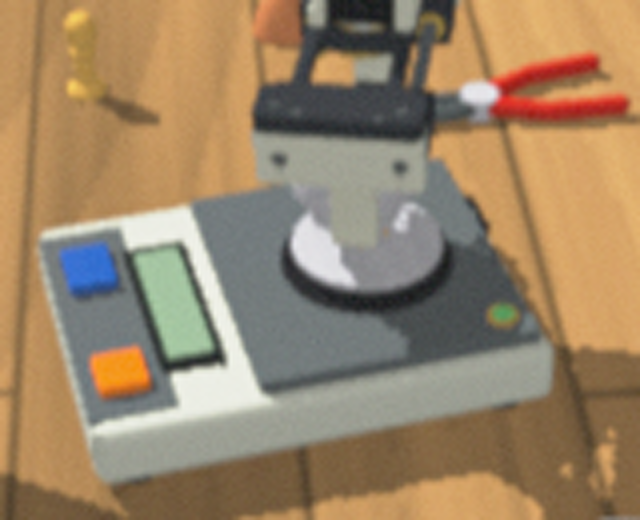

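View pics/c6c.png

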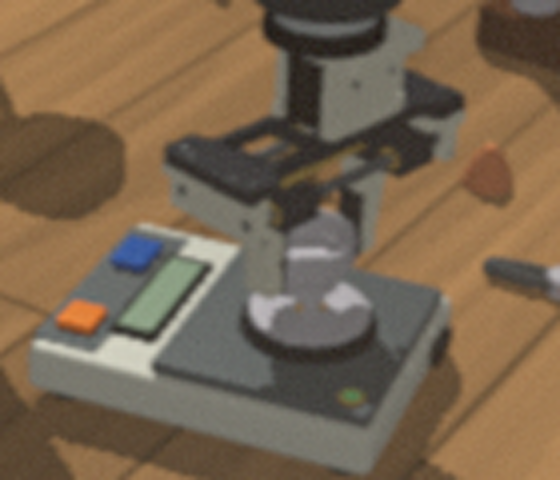

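Run:
```python
from h import *
from scipy.optimize import least_squares
W=load('w6'); g=cv2.cvtColor(W['color'],cv2.COLOR_RGB2GRAY).astype(int)
P=[];px=[]
for a in np.deg2rad(np.arange(-165,-14,5)):
    cu,cv_=319,268
    pr=[g[int(round(cv_+r*np.sin(a))),int(round(cu+r*np.cos(a)))] for r in range(45,85)]
    d=np.array(pr[2:])-np.array(pr[:-2]); k=int(np.argmin(d)); r=46+k
    px.append((round(float(np.rad2deg(a))),r,int(d[k])));P.append(onz(W,cu+r*np.cos(a),cv_+r*np.sin(a),.064)[:2])
print(px)
P=np.array(P)
f=lambda q:np.hypot(*(P-q).T)-.040
s=least_squares(f,[.58,0],loss='soft_l1',f_scale=.0005); print(s.x,(s.fun*1000).round(1))
print('bowl rim c',onz(W,321,317,.0935-.0106+.036))
```

```text
[(-165, 66, -143), (-160, 66, -166), (-155, 65, -157), (-150, 66, -173), (-145, 65, -123), (-140, 64, -112), (-135, 65, -65), (-130, 64, -111), (-125, 62, -102), (-120, 62, -78), (-115, 62, -105), (-110, 62, -102), (-105, 61, -98), (-100, 61, -86), (-95, 60, -86), (-90, 61, -87), (-85, 61, -91), (-80, 61, -99), (-75, 60, -92), (-70, 61, -88), (-65, 61, -92), (-60, 61, -102), (-55, 61, -117), (-50, 62, -67), (-45, 62, -118), (-40, 63, -101), (-35, 62, -89), (-30, 62, -114), (-25, 63, -104), (-20, 64, -89), (-15, 64, -95)]
[5.78647204e-01 1.58305784e-04] [-0.4 -0.2 -0.5  0.3  0.1 -0.2  0.7  0.4 -0.5 -0.2  0.1  0.3 -0.1  0.
 -0.4  0.2  0.3  0.3 -0.3  0.2  0.1 -0.  -0.2  0.2 -0.   0.4 -0.4 -0.6
 -0.3  0.1 -0. ]
bowl rim c [ 0.57900777 -0.00171645  0.1189    ]
```

Run:
```python
from h import *
from scipy.optimize import least_squares
for n,c0 in(('scene0',(337.1,227.1)),('side0',(331.6,220.4)),('scene0',(337.1,227.1)),('w4',(289,110))):
    W=load(n); I=W['color']; g=cv2.cvtColor(I,cv2.COLOR_RGB2GRAY).astype(np.float32)
    g=cv2.resize(g,None,fx=4,fy=4,interpolation=cv2.INTER_CUBIC)
    C=onz(W,*c0,.064)
    P=[]
    for a in np.arange(0,2*np.pi,np.pi/24):
        rs=np.arange(.030,.050,.0005)
        pr=[]
        for r in rs:
            u,v=proj(W,C+[r*np.cos(a),r*np.sin(a),0]); pr.append(g[int(round((u+.5)*4-.5)),int(round((v+.5)*4-.5))])
        pr=np.array(pr); d=pr[4:]-pr[:-4]; k=np.argmin(d)
        if d[k]<-40:P.append((C+[rs[k+2]*np.cos(a),rs[k+2]*np.sin(a),0])[:2])
    P=np.array(P)
    s=least_squares(lambda q:np.hypot(*(P-q[:2]).T)-q[2],[.58,0,.04],loss='soft_l1',f_scale=.0005); print(n,len(P),s.x.round(4),np.abs(s.fun).mean()*1000)
```

```text
Traceback (most recent call last):
ValueError: operands could not be broadcast together with shapes (0,) (2,)
```

Run:
```python
from h import *
from scipy.optimize import least_squares
for n,c0 in(('scene0',(337.1,227.1)),('side0',(331.6,220.4)),('w4',(289,110))):
    W=load(n); I=W['color']; g=cv2.cvtColor(I,cv2.COLOR_RGB2GRAY).astype(np.float32)
    g=cv2.resize(g,None,fx=4,fy=4,interpolation=cv2.INTER_CUBIC)
    C=onz(W,*c0,.064)
    P=[];D=[]
    for a in np.arange(0,2*np.pi,np.pi/24):
        rs=np.arange(.030,.048,.0005)
        pr=np.array([g[int(round((v+.5)*4-.5)),int(round((u+.5)*4-.5))] for u,v in (proj(W,C+[r*np.cos(a),r*np.sin(a),0]) for r in rs)])
        d=pr[6:]-pr[:-6]; k=np.argmin(d);D.append(int(d[k]))
        if d[k]<-15:P.append((C+[rs[k+3]*np.cos(a),rs[k+3]*np.sin(a),0])[:2])
    P=np.array(P)
    s=least_squares(lambda q:np.hypot(*(P-q[:2]).T)-q[2],[.58,0,.04],loss='soft_l1',f_scale=.0005); print(n,len(P),s.x.round(4),np.abs(s.fun).mean()*1000,min(D),max(D))
```

```text
scene0 48 [ 0.5785 -0.0018  0.0407] 0.8958540491720647 -75 -27
side0 48 [ 0.5775 -0.0008  0.0408] 0.6708520218435455 -122 -39
w4 48 [5.781e-01 1.000e-04 4.000e-02] 0.23196734236946237 -214 -136
```

move_arm(
  increments=[
    [[0,1,-2],0],
    [[0,0,-2],0],
    [[0,0,-2],0],
    [[0,0,-2],0],
    [[0,0,-1],0],
    [[0,0,-1],0],
    [[0,0,0],0],
    [[0,0,0],0],
  ],
)

```text
clock: 9.45
tool_pos: [0.5776, -0.0002, 0.0838]
orientation: [179.8, -0.7, -13.3]
force: [-0.8, 0.3, 0.8]
opening: 0.0662
```

Run:
```python
from h import *
for i in range(3):
  snap('wrist','w7.png');o=ctrl.get_obs();print(o['tool_pos'],o['orientation'],o['force'],o['moment'])
```

```text
[ 5.77646953e-01 -2.16442535e-04  8.38177354e-02] [179.79231831  -0.7133994  -13.32895864] [-0.60333255  0.27006792  2.25942188] [ 0.12549783  0.41649078 -0.0186806 ]
[ 5.77652295e-01 -1.93688385e-04  8.38083636e-02] [179.79391815  -0.71491388 -13.32823417] [-1.45980205 -0.1158841   0.79222823] [ 0.12153848  0.46329652 -0.05300639]
[ 5.77642822e-01 -1.92680923e-04  8.37785779e-02] [179.794631    -0.71377745 -13.32852641] [-0.62945993 -0.1132244   1.23450552] [0.11723899 0.44664404 0.01552973]
```

move_arm(
  increments=[
    [[0,0,1.5],0],
    [[-1,0,0],0],
    [[-1,0,0],0],
    [[0,0,-1],0],
    [[0,0,-0.5],0],
    [[0,0,0],0],
    [[0,0,0],0],
    [[0,0,0],0],
  ],
)

```text
clock: 10.4
tool_pos: [0.5762, -0.0001, 0.0841]
orientation: [179.8, -0.8, -13.3]
force: [-0.8, 0.6, 1.4]
opening: 0.0654
```

```bash
cat > st.py <<'E'
from h import *
import sys
F=[];M=[]
for i in range(int(sys.argv[1]) if len(sys.argv)>1 else 3):
  ctrl.snapshot('wrist');o=ctrl.get_obs();F.append(o['force']);M.append(o['moment'])
print((o['tool_pos']*1000).round(2),o['orientation'].round(2),'F',np.mean(F,0).round(2),'M',np.mean(M,0).round(3),o['opening'],o['clock'])
E
python3 st.py
```

```text
[ 5.762e+02 -9.000e-02  8.414e+01] [179.83  -0.8  -13.31] F [-1.22  0.35  1.25] M [0.064 0.197 0.022] 0.06584897288200064 10.55
```

move_arm(
  increments=[
    [[0,0,1],0],
    [[-1,0,0],0],
    [[-0.5,0,0],0],
    [[0,0,-1],0],
    [[0,0,-0.5],0],
    [[0,0,0],0],
    [[0,0,0],0],
    [[0,0,0],0],
  ],
)

```text
clock: 11.35
tool_pos: [0.5751, -0.0, 0.0839]
orientation: [179.8, -0.9, -13.3]
force: [-0.4, 0.3, 1.6]
opening: 0.0656
```

```bash
python3 st.py
```

```text
[5.7513e+02 1.0000e-02 8.3880e+01] [179.85  -0.85 -13.3 ] F [-0.34  0.02  1.92] M [ 0.014  0.082 -0.022] 0.06590894153167931 11.5
```

Run:
```python
from h import *
snap('wrist','w8.png');snap('side','s8.png');snap('scene','c8.png')
a=cv2.imread('pics/s8.png')[180:260,280:380];b=cv2.imread('pics/c8.png')[180:260,290:390]
cv2.imwrite('pics/sc8.png',cv2.resize(np.vstack([a,b]),None,fx=5,fy=3.75,interpolation=2)[:600])
a=cv2.resize(a,None,fx=4,fy=6,interpolation=2);b=cv2.resize(b,None,fx=4,fy=6,interpolation=2)
cv2.imwrite('pics/sc8.png',np.hstack([a,b]))
```

```text
(no output)
```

View pics/sc8.png

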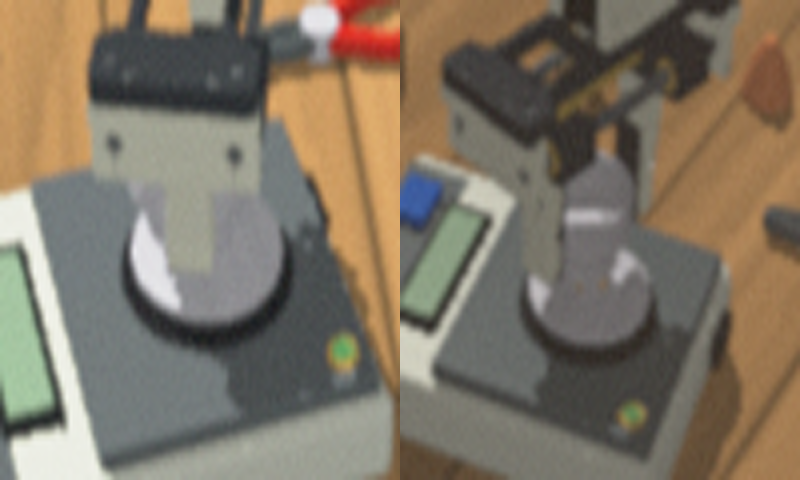

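View pics/w8.png

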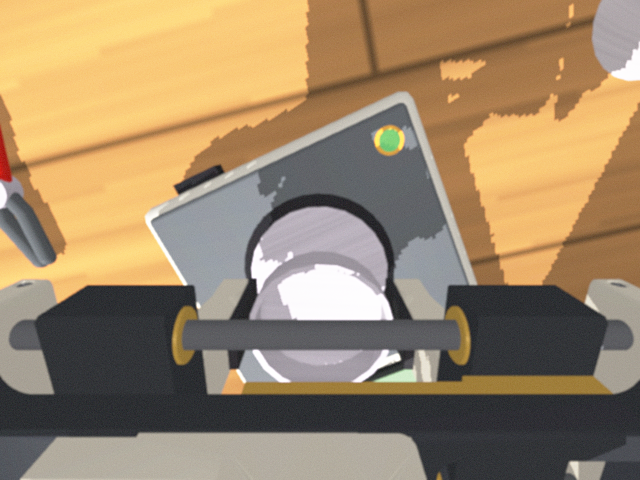

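Run:
```python
from h import *
a=cv2.imread('pics/scene0.png')[212:242,317:357];b=cv2.imread('pics/side0.png')[205:235,312:352];c=cv2.imread('pics/w4.png')[80:140,250:330];d=cv2.imread('pics/c8.png')[212:242,317:357]
f=lambda x,s:cv2.resize(x,None,fx=s,fy=s,interpolation=2)
cv2.imwrite('pics/z8.png',np.vstack([np.hstack([f(a,10),f(b,10)]),np.hstack([f(c,5),f(d,10)])]))
A=load('scene0');B=load('side0');W=load('w4')
for X in([.5785,-.001,.076],[.5785,-.001,.064],[.5785,-.001,.068]):
    u,v=proj(A,X);p=((u-317+.5)*10,(v-212+.5)*10);u,v=proj(B,X);q=(400+(u-312+.5)*10,(v-205+.5)*10);u,v=proj(W,X);r=((u-250+.5)*5,300+(v-80+.5)*5)
    print(np.round(p),np.round(q),np.round(r))
```

```text
[208. 114.] [603. 108.] [196. 454.]
[205. 152.] [603. 153.] [203. 461.]
[206. 140.] [603. 138.] [201. 458.]
```

View pics/z8.png

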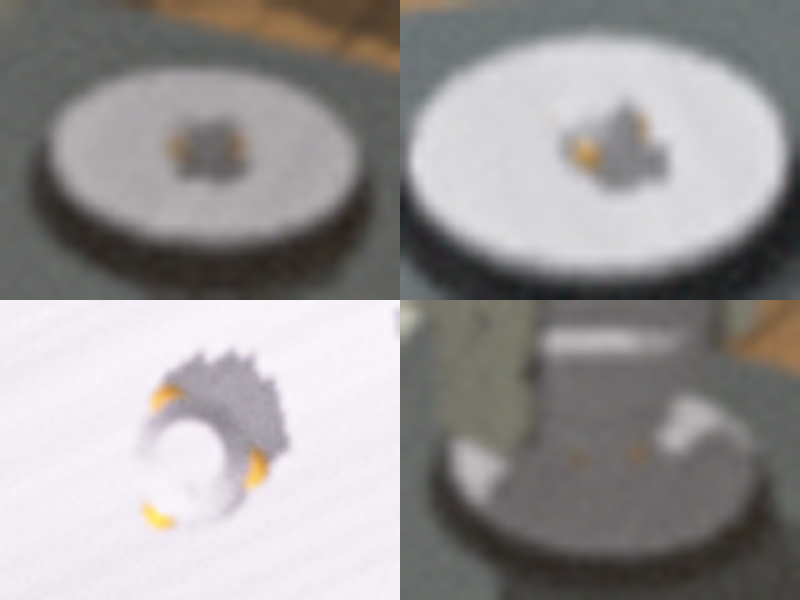

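Run:
```python
from h import *
W=load('w8'); T=np.array([.57513,0,.0839])
im=W['color'][:,:,::-1].copy()
def circ(c,r,col):
    pts=np.array([proj(W,np.array(c)+[r*np.cos(a),r*np.sin(a),0]) for a in np.linspace(0,2*np.pi,90)])
    cv2.polylines(im,[np.round(pts*16).astype(np.int32)],True,col,1,4,4)
    print(c,pts.min(0).round(1),pts.max(0).round(1))
circ(T+[0,0,.0254],.033,(0,0,255))
circ([.5785,0,.064],.040,(0,255,0))
circ([.5785,0,.060],.040,(255,0,0))
cv2.imwrite('pics/w8o.png',cv2.resize(im[180:400,200:440],None,fx=2.7,fy=2.7,interpolation=2))
```

```text
[0.57513 0.      0.1093 ] [247.4 251.2] [394.3 382.5]
[0.5785, 0, 0.064] [250.  207.1] [388.6 336.3]
[0.5785, 0, 0.06] [251.3 205.8] [387.3 332.7]
```

View pics/w8o.png

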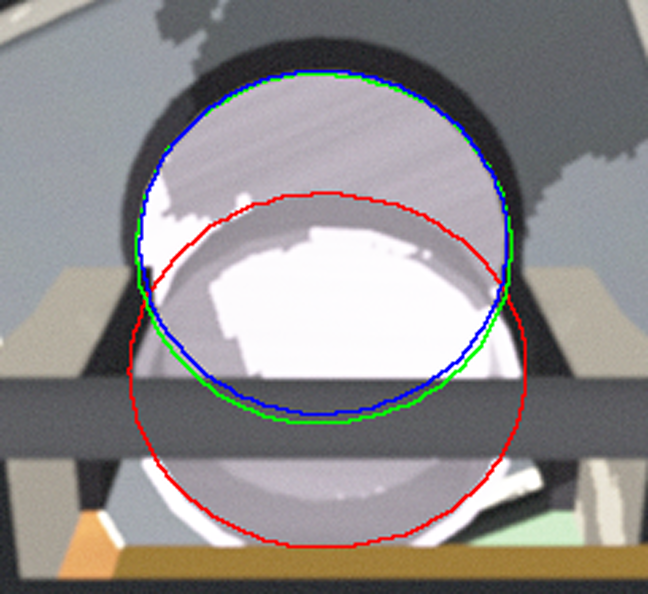

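Run:
```python
from h import *
f=lambda n:cv2.resize(cv2.imread('pics/%s.png'%n)[235:400,235:405],None,fx=2.3,fy=2.3,interpolation=2)
cv2.imwrite('pics/z9.png',np.hstack([f('w3'),f('w8')]))
```

```text
(no output)
```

View pics/z9.png

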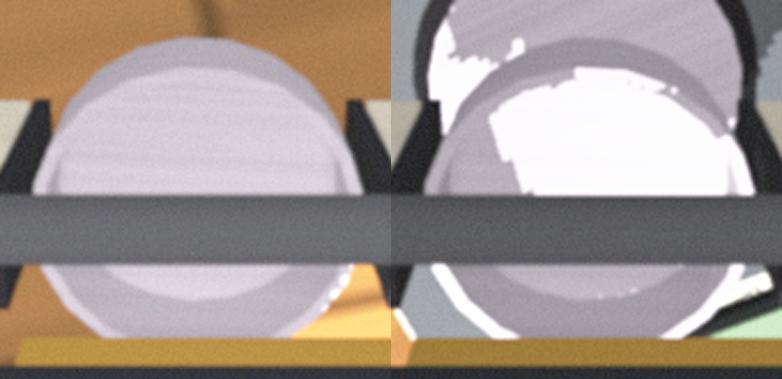

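move_arm(
  increments=[
    [[0,0,3],0],
    [[2,0,1],0],
    [[3,0,0],0],
    [[1,0,0],0],
    [[0,0,-1],0],
    [[0,0,-1.5],0],
    [[0,0,-1.5],0],
    [[0,0,0],0],
  ],
)

```text
clock: 12.45
tool_pos: [0.5808, -0.0002, 0.0825]
orientation: [179.8, -0.7, -13.3]
force: [0.4, 0.2, 0.4]
opening: 0.0657
```

```bash
python3 st.py
```

```text
[ 5.8075e+02 -2.1000e-01  8.2720e+01] [179.8   -0.73 -13.34] F [ 0.4   0.04 -0.47] M [-0.107 -0.12   0.044] 0.0657303540910153 12.6
```

move_arm(
  increments=[
    [[0.5,0,-1],0],
    [[0,0,-1],0],
    [[0,0,-0.5],0],
    [[0,0,0],0],
    [[0,0,0],0],
    [[0,0,0],0],
    [[0,0,0],0],
    [[0,0,0],0],
  ],
)

```text
clock: 13.4
tool_pos: [0.5819, -0.0003, 0.0809]
orientation: [179.8, -0.8, -13.3]
force: [0.4, -0.9, 1.2]
opening: 0.0659
```

```bash
python3 st.py
```

```text
[ 5.8194e+02 -2.8000e-01  8.0850e+01] [179.82  -0.82 -13.32] F [ 0.2  -0.88  1.02] M [-0.21  -0.116  0.004] 0.06585438234042505 13.55
```

move_arm(
  increments=[
    [[0,0,1],0],
    [[0,-1,0],0],
    [[0,-0.5,0],0],
    [[0,0,-1],0],
    [[0,0,-0.5],0],
    [[0,0,0],0],
    [[0,0,0],0],
    [[0,0,0],0],
  ],
)

```text
clock: 14.35
tool_pos: [0.5823, -0.0014, 0.0801]
orientation: [179.9, -0.8, -13.3]
force: [1.1, 0.2, -0.1]
opening: 0.0656
```

```bash
python3 st.py
```

```text
[582.31  -1.44  80.09] [179.87  -0.84 -13.32] F [ 0.33  0.78 -0.23] M [ 0.062 -0.321 -0.006] 0.06591644534004401 14.5
```

move_arm(
  increments=[
    [[0.5,0,-0.5],0],
    [[0,0,-1],0],
    [[0,0,-1],0],
    [[0,0,-1],0],
    [[0,0,-1],0],
    [[0,0,0],0],
    [[0,0,0],0],
    [[0,0,0],0],
  ],
)

```text
clock: 15.3
tool_pos: [0.5833, -0.0014, 0.0765]
orientation: [179.9, -0.9, -13.3]
force: [-0.0, 0.8, 2.3]
opening: 0.0656
```

```bash
python3 st.py
```

```text
[583.35  -1.38  76.4 ] [179.89  -0.92 -13.3 ] F [0.02 0.34 3.41] M [ 0.156  0.12  -0.046] 0.06559170180883812 15.45
```

move_arm(
  increments=[
    [[-0.3,0,-1],0],
    [[-0.1,0,-1],0],
    [[0,0,-1],0],
    [[0,0,-0.5],0],
    [[0,0,0],0],
    [[0,0,0],0],
    [[0,0,0],0],
    [[0,0,0],0],
  ],
)

```text
clock: 16.25
tool_pos: [0.5836, -0.0014, 0.0745]
orientation: [179.9, -1.0, -13.2]
force: [0.1, 0.2, 5.5]
opening: 0.0655
```

```bash
python3 st.py
```

```text
[583.65  -1.41  74.46] [179.9   -1.03 -13.25] F [-0.96  0.22  5.86] M [ 0.194  0.438 -0.009] 0.06580006044118784 16.4
```

move_arm(
  increments=[
    [[-0.5,0,-1.2],0],
    [[-0.3,0,-1.2],0],
    [[-0.2,0,-1.2],0],
    [[0,0,-1],0],
    [[0,0,-0.3],0],
    [[0,0,-0.3],0],
    [[0,0,-0.3],0],
    [[0,0,-0.3],0],
  ],
)

```text
clock: 17.2
tool_pos: [0.584, -0.0014, 0.0724]
orientation: [179.9, -1.3, -13.1]
force: [-2.3, 1.1, 8.2]
opening: 0.0659
```

```bash
python3 st.py 2
```

```text
[584.    -1.42  72.41] [179.93  -1.26 -13.14] F [-2.18  1.05  8.58] M [0.29  0.776 0.025] 0.06585921752947248 17.3
```

move_arm(
  increments=[
    [[-0.8,0,-1.3],0],
    [[-0.6,0,-1.3],0],
    [[-0.4,0,-1.2],0],
    [[-0.2,0,-0.8],0],
    [[0,0,-0.4],0],
    [[0,0,-0.4],0],
    [[0,0,-0.4],0],
    [[0,0,-0.4],0],
  ],
)

```text
clock: 18.1
tool_pos: [0.5838, -0.0013, 0.0683]
orientation: [180.0, -1.5, -13.1]
force: [-0.3, 0.9, 7.1]
opening: 0.0657
```

```bash
python3 st.py 2
```

```text
[583.86  -1.31  68.28] [179.97  -1.49 -13.07] F [-0.15  0.38  6.81] M [ 0.074  0.423 -0.013] 0.06583697791891119 18.2
```

move_arm(
  increments=[
    [[0,0,1],0],
    [[0,0,1],0],
    [[0,0,1],0],
    [[0,0,0.5],0],
    [[0,0,0],0],
    [[0,0,0],0],
    [[0,0,0],0],
    [[0,0,0],0],
  ],
)

```text
clock: 19.0
tool_pos: [0.5837, -0.0013, 0.0711]
orientation: [179.9, -1.4, -13.1]
force: [0.9, -0.2, 3.1]
opening: 0.0659
```

```bash
python3 st.py 2
```

```text
[583.75  -1.28  71.15] [179.95  -1.44 -13.07] F [1.4  0.26 3.45] M [ 0.022 -0.156  0.002] 0.06545653656131549 19.1
```

move_arm(
  increments=[
    [[0,0,1],0],
    [[0,0,1],0],
    [[0,0,0.5],0],
    [[0,0,0],0],
    [[0,0,0],0],
    [[0,0,0],0],
    [[0,0,0],0],
    [[0,0,0],0],
  ],
)

```text
clock: 19.9
tool_pos: [0.5834, -0.0013, 0.073]
orientation: [179.9, -1.4, -13.1]
force: [1.5, -0.1, -0.0]
opening: 0.066
```

move_arm(
  increments=[
    [[0,0,0],0],
    [[0,0,0],0],
    [[0,0,0],0],
    [[0,0,0],0],
    [[0,0,0],0],
    [[0,0,0],0],
    [[0,0,0],0],
    [[0,0,0],0],
  ],
  jaw=1,
)

```text
clock: 20.7
tool_pos: [0.5811, -0.0018, 0.0719]
orientation: [179.8, -1.2, -13.1]
force: [-0.6, -0.2, 0.5]
opening: 0.0874
```

```bash
python3 st.py 2;python3 - <<'E'
from h import *
snap('wrist','w10.png')
E
```

```text
[581.09  -1.77  71.9 ] [179.85  -1.16 -13.14] F [ 0.03 -0.11 -0.11] M [0.015 0.097 0.038] 0.08756898831288501 20.8
```

View pics/w10.png

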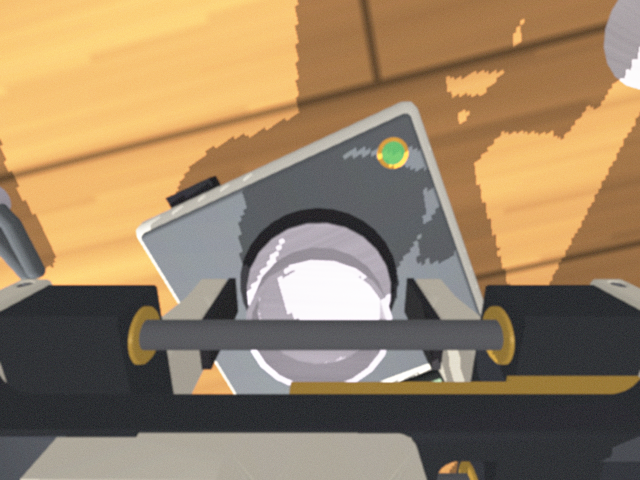

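move_arm(
  increments=[
    [[0,0,8],0],
    [[0,0,15],0],
    [[0,0,20],0],
    [[0,0,25],0],
    [[0,0,25],0],
    [[-10,0,10],0.14],
    [[-20,0,0],0.14],
    [[-25,2,0],0.14],
  ],
)

```text
clock: 21.65
tool_pos: [0.5268, -0.0001, 0.1826]
orientation: [179.7, -1.3, 11.6]
force: [-0.5, -0.8, 0.3]
opening: 0.0876
```

move_arm(
  increments=[
    [[-25,2,0],0],
    [[-25,2,0],0],
    [[-20,2,0],0],
    [[-15,1,0],0],
    [[-8,0,0],0],
    [[0,0,0],0],
    [[0,0,0],0],
    [[0,0,0],0],
  ],
  jaw=-1,
)

```text
clock: 22.45
tool_pos: [0.4298, 0.007, 0.1878]
orientation: [179.8, -1.8, 12.0]
force: [0.7, -0.5, -0.3]
opening: 0.029
```

```bash
python3 st.py 1;python3 - <<'E'
from h import *
snap('wrist','w11.png');snap('side','s11.png');snap('scene','c11.png')
a=cv2.imread('pics/s11.png')[180:280,240:390];b=cv2.imread('pics/c11.png')[190:270,260:390]
cv2.imwrite('pics/sc11.png',np.hstack([cv2.resize(a,(400,267),interpolation=2),cv2.resize(b,(400,246),interpolation=2)[:,:]] ) if 0 else np.vstack([cv2.resize(a,(450,300),interpolation=2),cv2.resize(b,(450,277),interpolation=2)]))
E
```

```text
[429.92   6.96 187.66] [179.79  -1.74  12.  ] F [ 0.75 -0.57 -0.58] M [-0.027  0.048  0.03 ] 0.02513815838378382 22.5
```

View pics/w11.png

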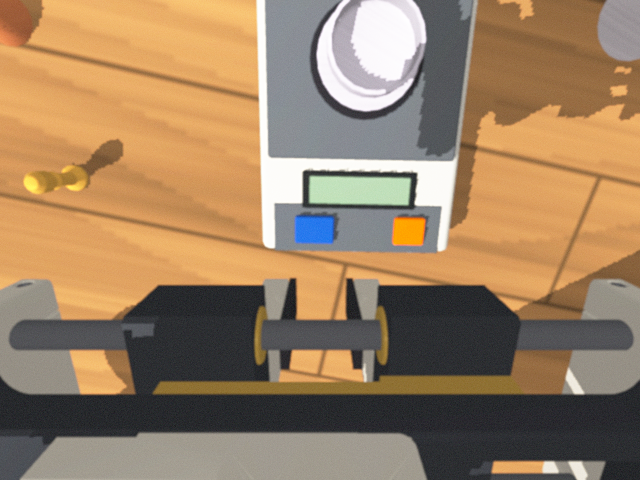

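View pics/sc11.png

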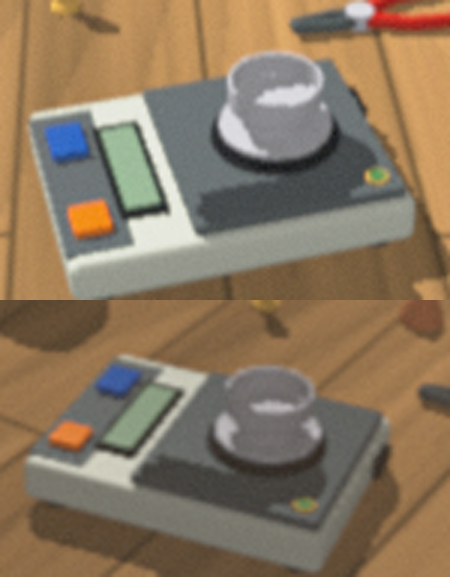

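Run:
```python
from h import *
W=load('w11');S=load('s11');C=load('c11')
def cen(s,lo,hi,box,mn=110):
    g=cv2.cvtColor(s['color'],cv2.COLOR_RGB2HSV); x0,x1,y0,y1=box
    m=((g[...,0]>=lo)&(g[...,0]<=hi)&(g[...,1]>mn))[y0:y1,x0:x1]; v,u=np.nonzero(m); return u.mean()+x0,v.mean()+y0,len(u)
for n,s,bx in(('w',W,(280,345,205,255)),('s',S,(245,275,215,240)),('c',C,(280,310,200,222))):
    u,v,k=cen(s,105,130,bx); print(n,u,v,k,'tare',onz(s,u,v,.049)[:2].round(4))
p=(331.3,205.3);q=(338,215.4)
c1,d1=ray(S,*p);c2,d2=ray(C,*q)
d1/=np.linalg.norm(d1);d2/=np.linalg.norm(d2)
A=np.stack([d1,-d2],1);t=np.linalg.lstsq(A,c2-c1,rcond=None)[0];print('rim',c1+t[0]*d1,c2+t[1]*d2)
for z in(.0985,.105):print(z,onz(S,*p,z)[:2],onz(C,*q,z)[:2])
```

```text
w 314.16801437556154 228.8796046720575 1113 tare [0.4312 0.0126]
s 261.82 226.86666666666667 150 tare [0.43   0.0093]
c 293.7258064516129 212.80645161290323 62 tare [0.4321 0.0092]
rim [0.57773515 0.00270662 0.09888914] [0.57773427 0.00166766 0.09742863]
0.0985 [0.57778965 0.0032536 ] [5.78564122e-01 1.60873239e-04]
0.105 [ 0.57687938 -0.00588299] [ 0.58359882 -0.00898076]
```

Side and scene triangulation puts the bowl rim at z = 98 mm, which matches home. It sits level on the pan. The tare key is at about (0.431, 0.0105).

move_arm(
  increments=[
    [[1,2,-20],0],
    [[0,2,-25],0],
    [[0,0,-25],0],
    [[0,0,-25],0],
    [[0,0,-18],0],
    [[0,0,-8],0],
    [[0,0,0],0],
    [[0,0,0],0],
  ],
)

```text
clock: 23.45
tool_pos: [0.433, 0.0109, 0.0625]
orientation: [179.7, -1.7, 11.9]
force: [0.1, 0.5, -0.4]
opening: 0.0004
```

```bash
python3 st.py 2;python3 - <<'E'
from h import *
snap('wrist','w12.png')
E
```

```text
[433.26  11.02  62.92] [179.76  -1.8   11.93] F [-0.33 -0.26  0.45] M [-0.046  0.069  0.042] 0.0004467203961398223 23.55
```

View pics/w12.png

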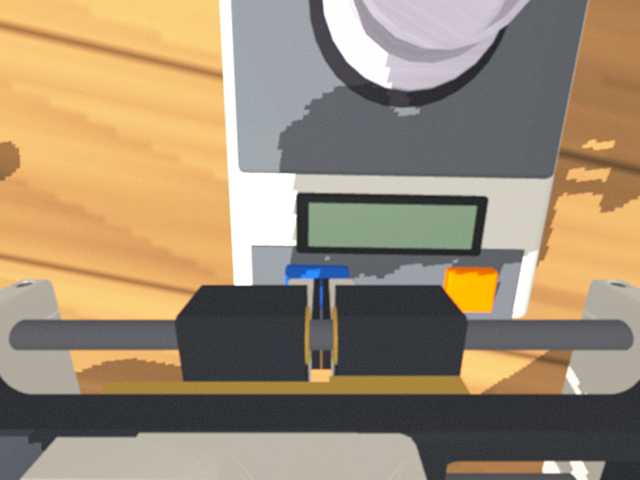

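move_arm(
  increments=[
    [[-0.5,0,-3],0],
    [[-0.5,0,-3],0],
    [[-0.5,0,-3],0],
    [[-0.5,0,-2],0],
    [[0,0,-1],0],
    [[0,0,-1],0],
    [[0,0,0],0],
    [[0,0,0],0],
  ],
)

```text
clock: 24.4
tool_pos: [0.4321, 0.0116, 0.0506]
orientation: [179.8, -2.0, 11.9]
force: [0.9, -1.0, -0.2]
opening: 0.0004
```

```bash
python3 st.py 2
```

```text
[432.11  11.62  50.61] [179.82  -2.03  11.95] F [-0.17 -0.18 -0.4 ] M [-0.014  0.099 -0.015] 0.00015539981548835373 24.5
```

move_arm(
  increments=[
    [[-0.1,-0.2,-1],0],
    [[-0.1,0,-1],0],
    [[-0.1,0,-1],0],
    [[-0.1,0,-1],0],
    [[-0.1,0,-1],0],
    [[-0.1,0,-1],0],
    [[0,0,-0.5],0],
    [[0,0,-0.3],0],
  ],
)

```text
clock: 25.3
tool_pos: [0.4322, 0.0115, 0.0453]
orientation: [179.8, -2.1, 12.0]
force: [-3.8, 1.8, 10.8]
opening: 0.0003
```

```bash
python3 st.py 2
```

```text
[432.23  11.47  45.22] [179.79  -2.12  12.01] F [-3.68  1.05 11.91] M [ 0.118  1.52  -0.018] 0.0002750709813846271 25.4
```

move_arm(
  increments=[
    [[0,0,0.2],0],
    [[0,0,0],0],
    [[0,0,0],0],
    [[0,0,0],0],
    [[0,0,0],0],
    [[0,0,0],0],
    [[0,0,0],0],
    [[0,0,0],0],
  ],
)

```text
clock: 26.2
tool_pos: [0.4322, 0.0115, 0.0458]
orientation: [179.8, -2.1, 12.0]
force: [-1.4, -0.9, 5.1]
opening: 0.0006
```

```bash
python3 st.py 1
```

```text
[432.18  11.49  45.77] [179.79  -2.13  12.02] F [-0.46  0.79  3.9 ] M [-0.1    0.52   0.012] 0.00024311695063024687 26.25
```

move_arm(
  increments=[
    [[0,0,-0.7],0],
    [[0,0,-0.4],0],
    [[0,0,-0.3],0],
    [[0,0,-0.3],0],
    [[0,0,-0.3],0],
    [[0,0,-0.3],0],
    [[0,0,-0.3],0],
    [[0,0,-0.3],0],
  ],
)

```text
clock: 27.05
tool_pos: [0.4322, 0.0115, 0.0453]
orientation: [179.8, -2.2, 12.1]
force: [-3.3, 1.6, 11.4]
opening: 0.0003
```

```bash
python3 st.py 1
```

```text
[432.27  11.49  45.31] [179.76  -2.17  12.09] F [-3.11 -0.29 10.98] M [ 0.076  1.38  -0.02 ] 0.00038491225003987233 27.1
```

move_arm(
  increments=[
    [[0,0,-0.2],0],
    [[0,0,-0.2],0],
    [[0,0,-0.2],0],
    [[0,0,-0.2],0],
    [[0,0,-0.2],0],
    [[0,0,-0.2],0],
    [[0,0,-0.2],0],
    [[0,0,-0.2],0],
  ],
)

```text
clock: 27.9
tool_pos: [0.4322, 0.0115, 0.0454]
orientation: [179.7, -2.2, 12.1]
force: [-2.1, 0.9, 8.9]
opening: 0.0002
```

move_arm(
  increments=[
    [[0,0,-0.2],0],
    [[0,0,-0.2],0],
    [[0,0,-0.2],0],
    [[0,0,-0.2],0],
    [[0,0,-0.2],0],
    [[0,0,-0.2],0],
    [[0,0,-0.2],0],
    [[0,0,-0.2],0],
  ],
)

```text
clock: 28.7
tool_pos: [0.4323, 0.0115, 0.0453]
orientation: [179.7, -2.2, 12.2]
force: [-2.3, -0.7, 8.5]
opening: 0.0004
```

```bash
python3 st.py 1
```

```text
[432.21  11.49  45.33] [179.72  -2.22  12.17] F [-3.14  0.65  8.94] M [-0.036  1.129 -0.   ] 0.0006079316746577855 28.75
```

move_arm(
  increments=[
    [[0,0,3],0],
    [[0,0,8],0],
    [[0,0,15],0],
    [[0,0,25],0],
    [[0,0,30],0],
    [[0,15,25],0],
    [[-2,30,10],0],
    [[-2,35,0],0],
  ],
)

```text
clock: 29.55
tool_pos: [0.4256, 0.0904, 0.1669]
orientation: [179.8, -2.0, 11.8]
force: [0.9, 1.0, -1.2]
opening: 0.0005
```

move_arm(
  increments=[
    [[-2,40,0],0],
    [[-2,40,0],0],
    [[-2,40,0],0],
    [[0,30,0],0],
    [[0,15,0],0],
    [[0,5,0],0],
    [[0,0,0],0],
    [[0,0,0],0],
  ],
  jaw=0,
)

```text
clock: 30.35
tool_pos: [0.4171, 0.2688, 0.1697]
orientation: [179.9, -2.2, 11.9]
force: [1.3, -0.4, -0.4]
opening: 0.0438
```

```bash
python3 st.py 1;python3 - <<'E'
from h import *
snap('wrist','w13.png');snap('side','s13.png');snap('scene','c13.png')
E
```

```text
[417.18 268.59 169.74] [179.94  -2.15  11.89] F [ 0.82 -0.09 -0.41] M [-0.101  0.118 -0.035] 0.043874590555934526 30.4
```

View pics/w13.png

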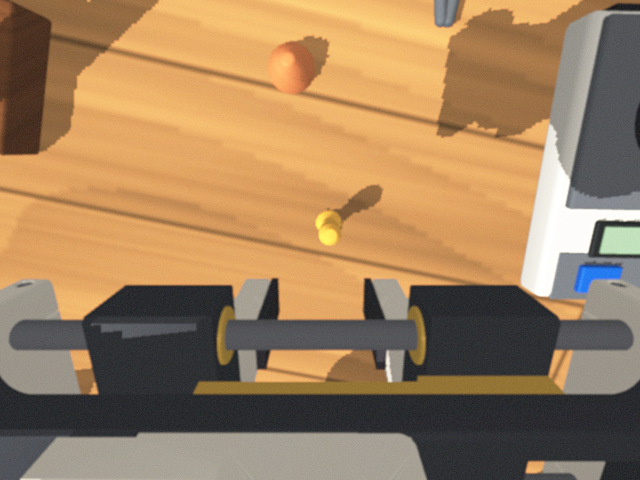

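View pics/s13.png

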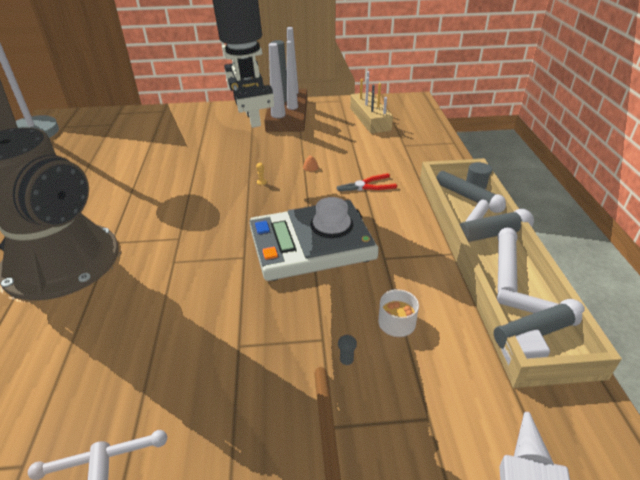

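Run:
```python
from h import *
W=load('w13');S=load('s13');C=load('c13')
print(onz(W,329,235,.0475),onz(W,328,219,.002))
def m(s,b):
    g=cv2.cvtColor(s['color'],cv2.COLOR_RGB2HSV);x0,x1,y0,y1=b
    k=((g[...,0]>=15)&(g[...,0]<=32)&(g[...,1]>170))[y0:y1,x0:x1];v,u=np.nonzero(k);print(u.min()+x0,u.max()+x0,v.min()+y0,v.max()+y0,u.mean()+x0);
m(W,(305,350,205,250))
m(load('side0'),(250,275,155,190));m(load('scene0'),(325,350,170,200))
f=lambda n,b:cv2.resize(cv2.imread('pics/'+n+'.png')[b[2]:b[3],b[0]:b[1]],(260,400),interpolation=2)
cv2.imwrite('pics/z13.png',np.hstack([f('s13',(248,274,152,192)),f('c13',(324,350,168,208)),f('w13',(310,349,200,260))]))
```

```text
[0.42044058 0.26151112 0.0475    ] [0.42539998 0.26245866 0.002     ]
319 341 210 243 331.5623003194888Traceback (most recent call last):
  File "<stdin>", line 8, in <module>
  File "<stdin>", line 6, in m
    return umr_minimum(a, axis, None, out, keepdims, initial, where)
ValueError: zero-size array to reduction operation minimum which has no identity
```

move_arm(
  increments=[
    [[2,-4,-15],0],
    [[2,-3,-20],0],
    [[1,0,-20],0],
    [[0,0,-20],0],
    [[0,0,-15],0],
    [[0,0,-5],0],
    [[0,0,0],0],
    [[0,0,0],0],
  ],
)

```text
clock: 31.35
tool_pos: [0.4243, 0.2583, 0.0747]
orientation: [-179.8, -2.4, 11.6]
force: [0.6, 0.5, 0.4]
opening: 0.0437
```

```bash
python3 st.py 1;python3 - <<'E'
from h import *
W=snap('wrist','w14.png')
print(proj(W,[.422,.2615,.0455]))
E
```

```text
[424.42 258.44  74.86] [-179.83   -2.44   11.57] F [-0.56  0.25 -0.12] M [-0.07   0.134  0.031] 0.04382282746372666 31.4
(314.67378885965485, 278.24916666971296)
```

View pics/w14.png

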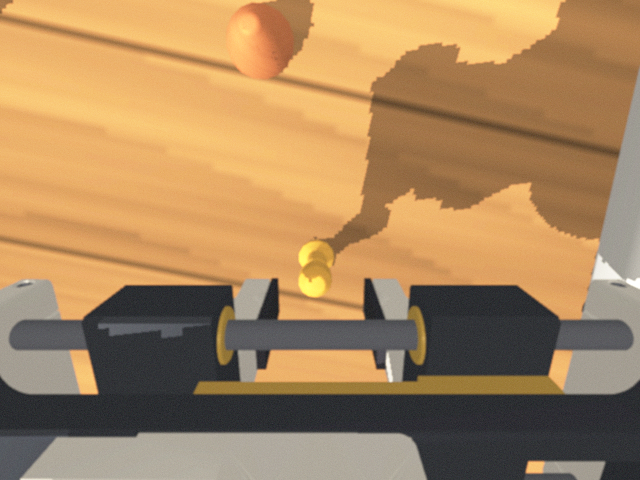

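move_arm(
  increments=[
    [[-1,2,-8],0],
    [[-1,2,-10],0],
    [[-1,1,-10],0],
    [[0,0,-10],0],
    [[0,0,-6],0],
    [[0,0,-2],0],
    [[0,0,0],0],
    [[0,0,0],0],
  ],
)

```text
clock: 32.25
tool_pos: [0.4212, 0.2645, 0.0254]
orientation: [-179.8, -2.5, 11.6]
force: [0.6, 0.8, -0.3]
opening: 0.0442
```

```bash
python3 st.py 1;python3 - <<'E'
from h import *
W=snap('wrist','w15.png')
print(proj(W,[.422,.2615,.0455]))
E
```

```text
[421.29 264.54  25.51] [-179.77   -2.51   11.61] F [ 0.16 -0.15 -0.29] M [-0.1    0.135  0.037] 0.04397543447895135 32.3
(326.6681964291421, 313.2998117456406)
```

View pics/w15.png

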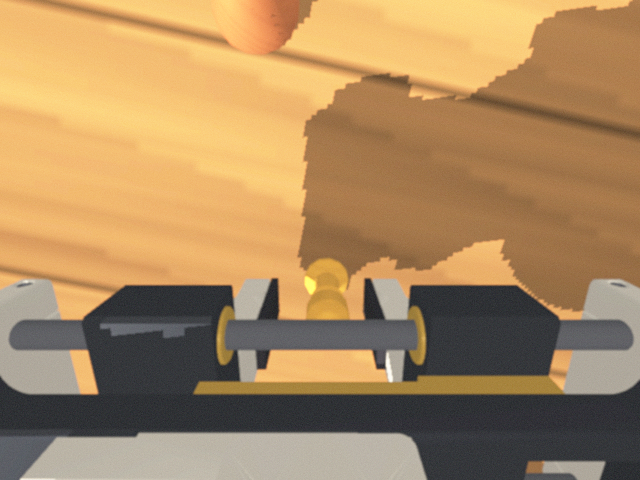

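move_arm(
  increments=[
    [[1,-1.5,0],0],
    [[1,-1.2,0],0],
    [[0,0,0.5],0],
    [[0,0,0],0],
    [[0,0,0],0],
    [[0,0,0],0],
    [[0,0,0],0],
    [[0,0,0],0],
  ],
)

```text
clock: 33.15
tool_pos: [0.4241, 0.2622, 0.0274]
orientation: [-179.7, -2.6, 11.6]
force: [0.1, -0.6, 0.3]
opening: 0.0435
```

```bash
python3 st.py 1;python3 - <<'E'
from h import *
W=snap('wrist','w16.png')
cv2.imwrite('pics/w16c.png',cv2.resize(W['color'][240:390,220:420,::-1],None,fx=4,fy=4))
E
```

```text
[424.09 262.25  27.41] [-179.66   -2.64   11.59] F [ 0.25 -0.85  0.2 ] M [-0.064  0.168 -0.003] 0.04389020842808075 33.2
```

View pics/w16c.png

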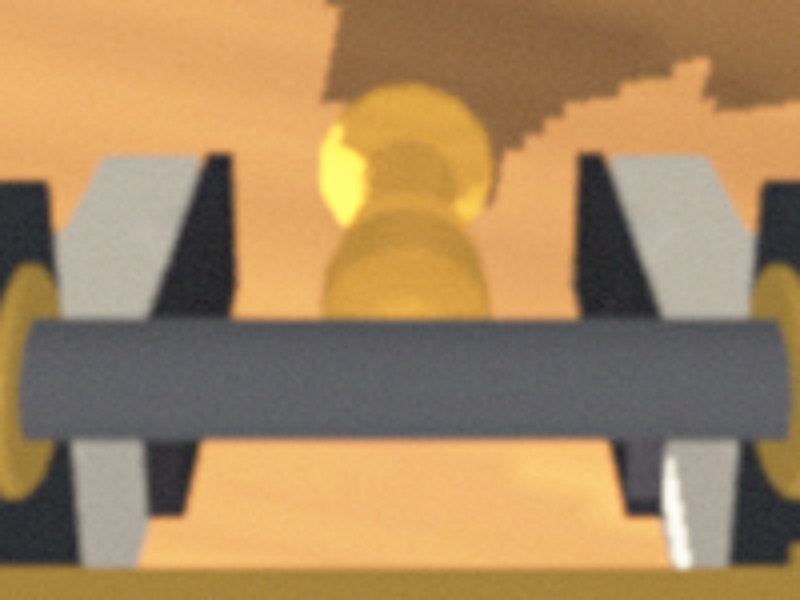

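Knob is centred between the pads. Closing.

move_arm(
  increments=[
    [[0,0,-0.5],0],
    [[0,0,0],0],
    [[0,0,0],0],
    [[0,0,0],0],
    [[0,0,0],0],
    [[0,0,0],0],
    [[0,0,0],0],
    [[0,0,0],0],
  ],
  jaw=-1,
)

```text
clock: 34.05
tool_pos: [0.424, 0.2622, 0.0268]
orientation: [-179.7, -2.6, 11.6]
force: [0.6, -0.6, -0.2]
opening: 0.0184
```

```bash
python3 st.py 1;python3 - <<'E'
from h import *
W=snap('wrist','w17.png')
cv2.imwrite('pics/w17c.png',cv2.resize(W['color'][240:390,220:420,::-1],None,fx=4,fy=4))
E
```

```text
[424.03 262.19  26.79] [-179.67   -2.63   11.6 ] F [-0.42  0.19 -0.12] M [-0.132  0.08   0.03 ] 0.018475096652417883 34.1
```

View pics/w17c.png

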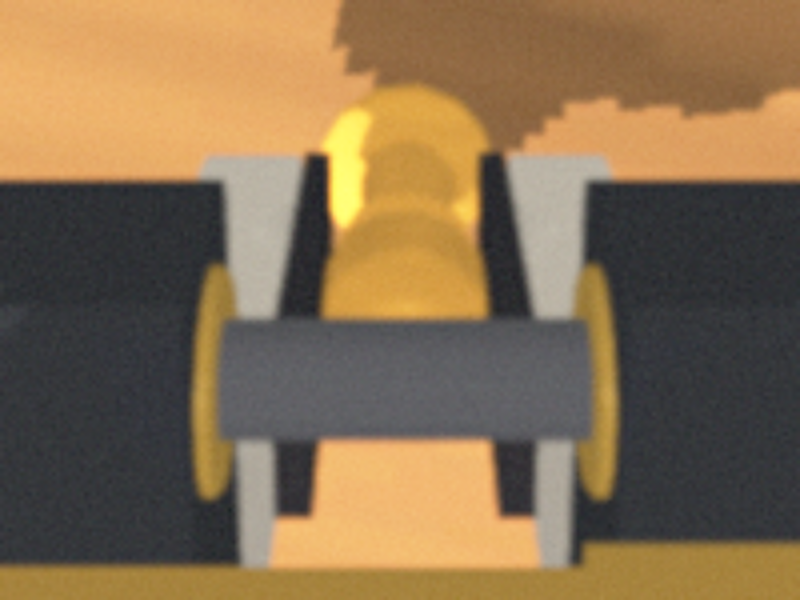

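move_arm(
  increments=[
    [[0,0,5],0],
    [[0,0,12],0],
    [[0,0,20],0],
    [[0,0,25],0],
    [[0,0,30],0],
    [[0,0,30],0],
    [[0,0,25],0],
    [[0,0,10],0],
  ],
)

```text
clock: 34.95
tool_pos: [0.4217, 0.2593, 0.1895]
orientation: [-179.9, -2.4, 11.6]
force: [-0.2, -0.2, -1.1]
opening: 0.0183
```

```bash
python3 st.py 1;python3 - <<'E'
from h import *
W=snap('side','s18.png');V=snap('wrist','w18.png')
a=cv2.resize(W['color'][60:200,200:330,::-1],(400,430));b=cv2.resize(V['color'][230:390,240:400,::-1],(400,430))
cv2.imwrite('pics/z18.png',np.hstack([a,b]))
E
```

```text
[422.   259.56 190.23] [-179.84   -2.41   11.58] F [1.32 0.52 1.  ] M [ 0.033 -0.046 -0.009] 0.018354929554425917 35.0
```

View pics/z18.png

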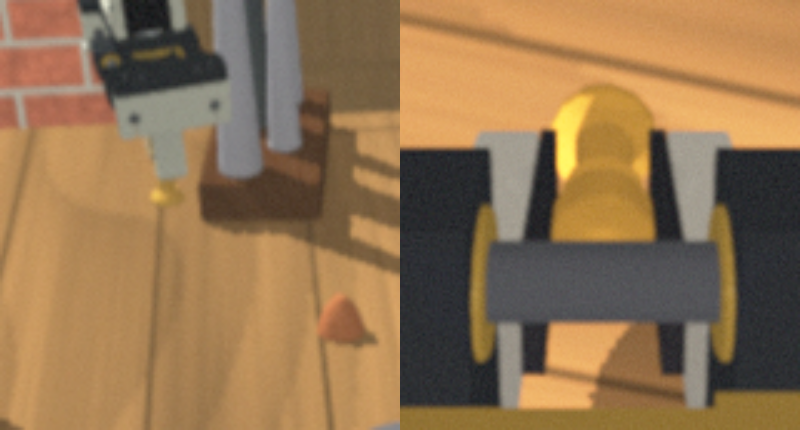

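move_arm(
  increments=[
    [[12,-20,0],0],
    [[20,-32,0],0],
    [[24,-40,0],0],
    [[24,-40,0],0],
    [[24,-40,0],0],
    [[22,-36,0],0],
    [[15,-26,0],0],
    [[6,-10,0],0],
  ],
)

```text
clock: 35.9
tool_pos: [0.5645, 0.0037, 0.1706]
orientation: [179.8, -0.9, 11.8]
force: [-0.2, 0.6, -0.7]
opening: 0.0184
```

move_arm(
  increments=[
    [[0,0,0],0],
    [[0,0,0],0],
    [[0,0,0],0],
    [[0,0,0],0],
    [[0,0,0],0],
    [[0,0,0],0],
    [[0,0,0],0],
    [[0,0,0],0],
  ],
)

```text
clock: 36.7
tool_pos: [0.5614, 0.006, 0.1667]
orientation: [179.8, -0.6, 11.9]
force: [-0.5, 0.1, -0.0]
opening: 0.018
```

move_arm(
  increments=[
    [[6,-1,-4],0],
    [[7,-2,-6],0],
    [[6,-2,-8],0],
    [[2,-1,-8],0],
    [[0,0,-6],0],
    [[0,0,-3],0],
    [[0,0,0],0],
    [[0,0,0],0],
  ],
)

```text
clock: 37.5
tool_pos: [0.5839, -0.0011, 0.127]
orientation: [179.8, -0.4, 11.9]
force: [-0.0, -0.6, 0.1]
opening: 0.0185
```

```bash
python3 st.py 2;python3 - <<'E'
from h import *
for n in('side','scene','wrist'): snap(n,n+'19.png')
f=lambda n,b:cv2.resize(cv2.imread('pics/'+n+'19.png')[b[2]:b[3],b[0]:b[1]],(400,400),interpolation=2)
cv2.imwrite('pics/z19.png',np.hstack([f('side',(280,380,150,250)),f('scene',(285,385,160,260))]))
E
```

```text
[584.06  -1.02 127.3 ] [179.81  -0.48  11.88] F [-0.12  0.56 -0.43] M [0.013 0.048 0.029] 0.018426965921914066 37.6
```

View pics/z19.png

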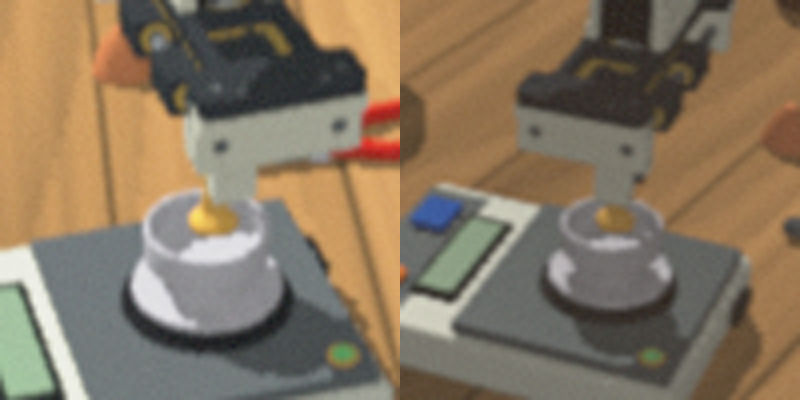

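View pics/wrist19.png

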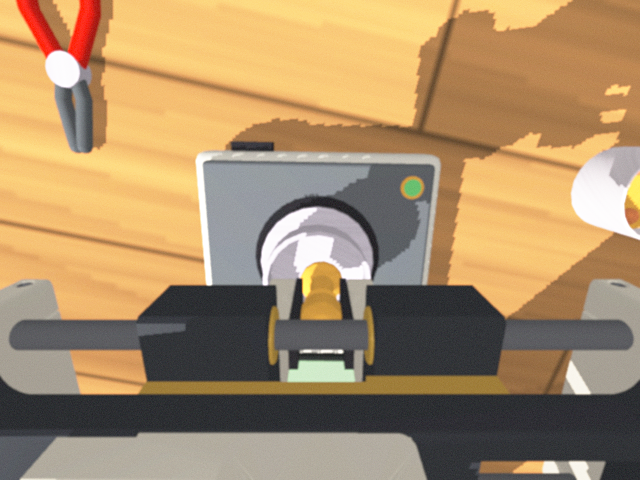

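move_arm(
  increments=[
    [[-1,0,-3],0],
    [[-1,0,-4],0],
    [[-1,0,-4],0],
    [[0,0,-3],0],
    [[0,0,-1],0],
    [[0,0,0],0],
    [[0,0,0],0],
    [[0,0,0],0],
  ],
)

```text
clock: 38.55
tool_pos: [0.5809, -0.0008, 0.1115]
orientation: [179.8, -0.5, 11.9]
force: [-0.7, 0.4, -0.5]
opening: 0.0186
```

```bash
python3 st.py 3
```

```text
[580.93  -0.81 111.59] [179.81  -0.55  11.9 ] F [ 0.21 -0.41 -0.21] M [-0.041  0.005  0.005] 0.018372150706348577 38.7
```

move_arm(
  increments=[
    [[0,0,-1],0],
    [[0,0,-1],0],
    [[0,0,-1],0],
    [[0,0,-0.7],0],
    [[0,0,-0.5],0],
    [[0,0,0],0],
    [[0,0,0],0],
    [[0,0,0],0],
  ],
)

```text
clock: 39.5
tool_pos: [0.581, -0.0008, 0.1071]
orientation: [179.8, -0.6, 11.9]
force: [-0.3, -0.3, -0.8]
opening: 0.0181
```

```bash
python3 st.py 4
```

```text
[581.02  -0.8  107.13] [179.82  -0.57  11.89] F [ 0.51  0.17 -1.1 ] M [-0.025  0.043  0.019] 0.01827568552532015 39.7
```

move_arm(
  increments=[
    [[0,0,-0.5],0],
    [[0,0,-0.5],0],
    [[0,0,-0.5],0],
    [[0,0,-0.3],0],
    [[0,0,0],0],
    [[0,0,0],0],
    [[0,0,0],0],
    [[0,0,0],0],
  ],
)

```text
clock: 40.5
tool_pos: [0.5812, -0.0008, 0.1058]
orientation: [179.8, -0.6, 11.9]
force: [-1.5, -0.3, 0.6]
opening: 0.0183
```

```bash
python3 st.py 4
```

```text
[581.25  -0.82 105.76] [179.81  -0.61  11.9 ] F [-0.72  0.25  0.28] M [-0.018  0.171  0.017] 0.01849131878630326 40.7
```

move_arm(
  increments=[
    [[0,0,0],0],
    [[0,0,0],0],
    [[0,0,0],0],
    [[0,0,0],0],
    [[0,0,0],0],
    [[0,0,0],0],
    [[0,0,0],0],
    [[0,0,0],0],
  ],
  jaw=-0.2,
)

```text
clock: 41.5
tool_pos: [0.5814, -0.0008, 0.1055]
orientation: [179.8, -0.6, 11.9]
force: [0.0, 0.2, 0.6]
opening: 0.0351
```

```bash
python3 st.py 1;python3 - <<'E'
from h import *
for n in('side','wrist'): snap(n,n+'20.png')
f=lambda n,b:cv2.resize(cv2.imread('pics/'+n+'20.png')[b[2]:b[3],b[0]:b[1]],(400,400),interpolation=2)
cv2.imwrite('pics/z20.png',np.hstack([f('side',(280,380,150,250)),f('wrist',(240,400,230,390))]))
E
```

```text
[581.42  -0.77 105.56] [179.81  -0.62  11.9 ] F [-0.66  0.16  1.03] M [0.009 0.027 0.055] 0.0352303073113298 41.55
```

View pics/z20.png

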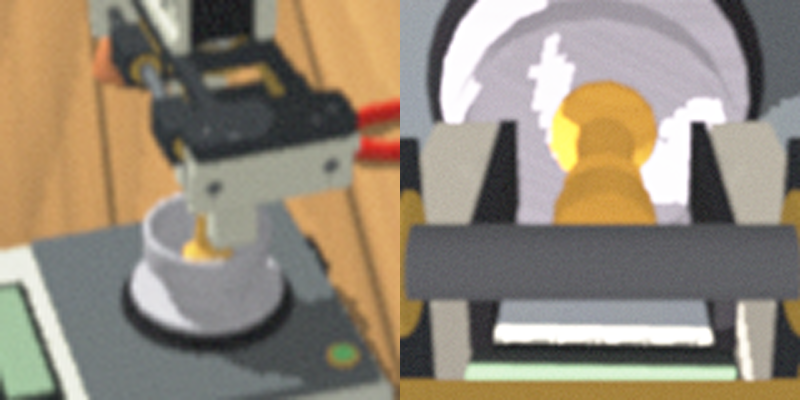

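The finial stands upright and the pads are clear of the knob on both sides. Retreating straight up.

move_arm(
  increments=[
    [[0,0,4],0],
    [[0,0,6],0],
    [[0,0,10],0],
    [[0,0,15],0],
    [[0,0,20],0],
    [[0,0,25],0],
    [[0,0,25],0],
    [[0,0,15],0],
  ],
)

```text
clock: 42.45
tool_pos: [0.58, -0.0014, 0.2329]
orientation: [179.8, -0.5, 11.9]
force: [-0.1, -0.6, -0.5]
opening: 0.0353
```

move_arm(
  increments=[
    [[-10,0,5],0],
    [[-20,0,0],0],
    [[-25,0,0],0],
    [[-20,0,0],0],
    [[-10,0,0],0],
    [[0,0,0],0],
    [[0,0,0],0],
    [[0,0,0],0],
  ],
)

```text
clock: 43.25
tool_pos: [0.4907, -0.0016, 0.2423]
orientation: [179.8, -0.9, 11.9]
force: [0.5, -0.3, 0.4]
opening: 0.0348
```

```bash
python3 st.py 1;python3 - <<'E'
from h import *
for n in('side','scene','wrist'): snap(n,n+'21.png')
f=lambda n,b:cv2.resize(cv2.imread('pics/'+n+'21.png')[b[2]:b[3],b[0]:b[1]],(400,400),interpolation=2)
cv2.imwrite('pics/z21.png',np.hstack([f('side',(280,380,150,250)),f('scene',(285,385,160,260))]))
E
```

```text
[490.8   -1.57 242.17] [179.84  -0.89  11.9 ] F [ 0.06 -0.38 -0.02] M [-0.068  0.002  0.022] 0.03518811453625906 43.3
```

View pics/z21.png

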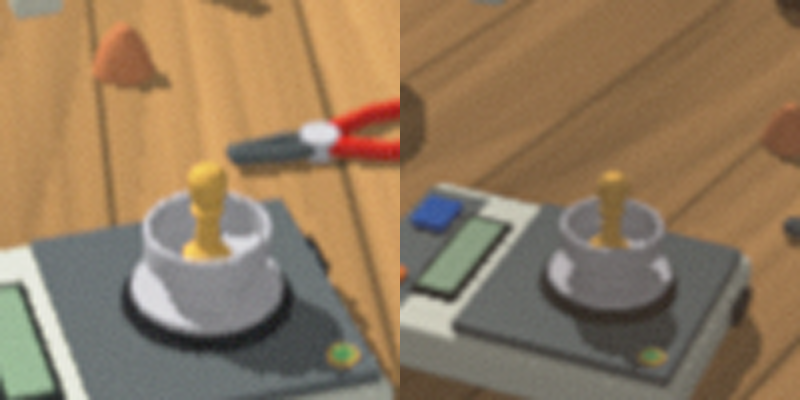

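View pics/side21.png

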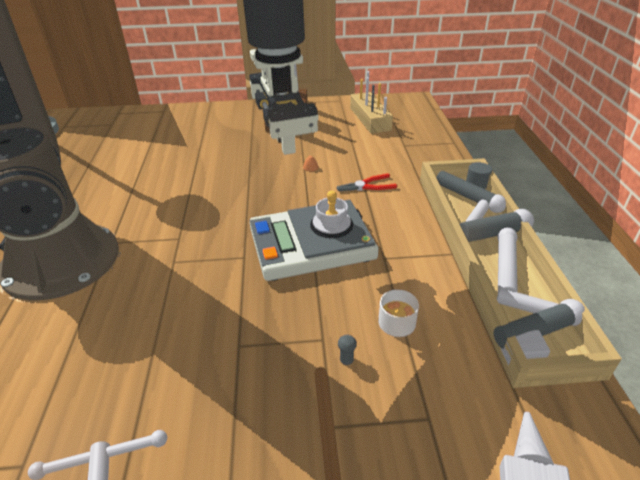

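View pics/wrist21.png

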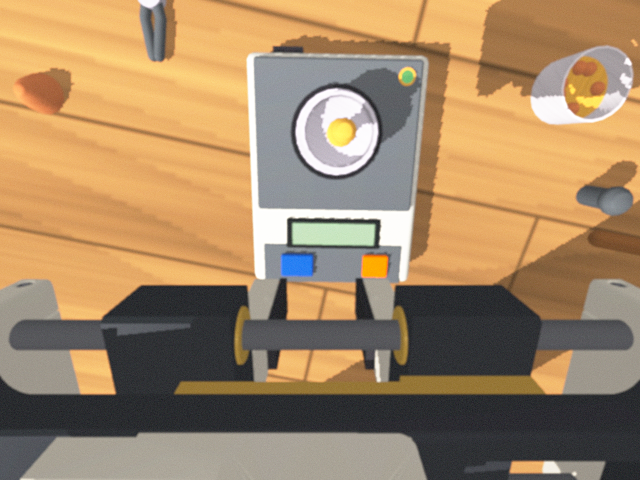

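The finial stands upright at (340,132) in the wrist view, in the level bowl. Punch, bell, tin and pliers are where they were, and the robot touches nothing. Handing in.

Run:
```python
from plant import ctrl
print(ctrl.close_job())
```

```text
the job is handed in; nothing more can be done
None
```

I snapped the bowl home on the pan, held the tare key down with nothing touching the bowl, then stood the finial upright in it. I handed the job in at about 43 s.

**Bowl:**
- My first touchdowns were about 4 mm off in x and landed on the spigot's top. I felt this in the forces, corrected it and pushed straight down.
- The bowl snapped past the spring balls at about 10 N or a little more; I only read the force between moves, so the true peak is not known. The bowl's weight is included in these figures.
- After the snap, the foot height and the force agreed with the bowl lying flat on the plate, which had sunk about 6 of its 12 mm. Two camera views later put the rim at about 98 mm, which matches home.

**Tare:**
- The key was held at its stop for over 2 s at about 9–11 N.
- **Where it fell short:** that is more than the 5 N needed, and the first press peaked near 12 N and then eased to 4–5 N. The key may have lifted slightly before the long hold.
- I did not tare again after that.

**Finial:**
- It touched down at about 1.4 N and was then released; it was not dropped.
- The last pictures show it upright in a level bowl and the gripper clear. Punch, bell, tin and pliers have not visibly moved. The hammer was only partly in view, but nothing came near it or the orange key.

I could not read a weight from the balance display in any of the pictures.

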